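# Load the roast colour meter's sample drum and start the run

## Task

The cassette hanging at the roast colour meter's loading opening is from the last run: unhook it and stand it upright in the middle of the steel tray, and load the meter with every sample cassette that stands on the table: hang each by the slot of its hanger on a pin of its own, window facing outward, at the loading opening, and turn the drum on by its knob, click by click, until all the cassettes are inside the shroud and an empty pin stands at the opening. Then twist the start key to its stop and let it spring back. Do not knock a cassette over or disturb the other things on the table.

Things in the scene. Friction and masses are not known exactly. Their poses are not given: they have to be found in the camera images.
- meter: roast colour meter fixed to the table: base 235 x 340 x 50 mm; a six-sided aluminium drum turns on a vertical axis inside a round shroud wall (inside radius 102 mm, up to 153 mm above the table), open only 50 deg either side of the meter's -x (toward the robot). A column at its -y side, 146 mm high, carries the start key. Origin: on the table under the drum's axis; x to its back, y to its left, z up. Base x -100 to 135, y -215 to 125 mm
- drum (a joint): drum angle (rad), counter-clockwise from above positive; no end stop, may be turned either way. A spring detent holds it at every whole multiple of 1.047 (60 deg); about 0.2 N m at the knob starts it out of a click, past half way it pulls itself into the next one and stays there when let go
- index_grip (a point): middle of the drum's index knob, on the axis 190 mm above the table: a black upright wing 56 mm long, 16 mm thick, from 169 to 203 mm above the table. It turns with the drum: its length lies along the meter's x axis turned by the drum angle; grip it across its thickness. Hung cassettes' grip blocks stand 65 mm or more from the axis and reach 184 mm
- load (a point): fixed to the meter: where the middle of a pin's neck stands when that pin is at the loading opening, on the meter's -x side, 72.5 mm from the axis, 145 mm above the table. A cassette hung here stands with its x axis along the meter's x axis, and slides on along the meter's -y direction from the +y side (so the next pin on that side should be bare)
- start_key (a joint): spring-return start key (rad): 0 at rest, 1.2 at its stop; grows clockwise seen from above; about 0.07 N m holds it at the stop, and it springs back to 0 when let go
- key_grip (a point): middle of the start key's black wing grip, on top of the column right of the shroud, vertical axis: wing 36 mm long, 12 mm thick, from 159 to 185 mm above the table, this point at 176 mm; at rest its length lies along the meter's x axis; grip it across its thickness
- pin0 (a point): middle of the neck of a headed steel pin standing out radially from one of the drum's six faces, 145 mm above the table, 72.5 mm from the axis: neck 6 mm diameter, 12 mm long, between a 15 mm collar (drum side) and a 15 mm head (outer side). At drum angle 0 this pin is at the loading place. The drum's face is 20 mm inward
- pin1 (a point): such a pin on another face, 60 deg counter-clockwise (from above) from pin0
- pin2 (a point): such a pin on another face, 120 deg counter-clockwise (from above) from pin0
- pin3 (a point): such a pin on another face, 180 deg counter-clockwise (from above) from pin0
- pin4 (a point): such a pin on another face, 240 deg counter-clockwise (from above) from pin0
- pin5 (a point): such a pin on another face, 300 deg counter-clockwise (from above) from pin0
- cassette_a: sample cassette standing on the table (some are absent), ~110 g: foot 32 (x) x 52 (y) x 10 mm; black cell 20 x 50 mm with a round amber window on its -x side; above it, 61 to 94 mm high, a steel hanger plate 5 mm thick (x), 50 mm wide (y); on top a black grip block 14 (x) x 24 (y) mm, 94 to 122 mm high. Origin: centre of the foot's underside, z up. Hangs with the window outward (x toward the drum's axis)
- cassette_a_notch (a point): where the pin's axis lies when it hangs: mid plate, 83 mm above the foot's underside. The hanger's slot, 66 to 78 mm high, is open at the plate's -y edge and runs level to y = +5 mm; at its inner end a 10 mm wide notch (y -5 to +5) rises to 86 mm. So the slot slides over a pin's neck as the cassette moves toward its own -y, then the cassette is lowered until it hangs in the notch
- cassette_b: another cassette, just like cassette_a
- cassette_b_notch (a point): the same point of this cassette
- cassette_c: another cassette, just like cassette_a
- cassette_c_notch (a point): the same point of this cassette
- cassette_old: a cassette just like cassette_a, left from the last run: at the start it hangs on the pin at the loading opening
- cassette_old_notch (a point): the same point of this cassette
- tray_in (a point): centre of the inner floor (3 mm above the table) of a shallow steel tray, 140 (x) x 150 (y) mm, walls 3 mm thick and 12 mm high, fixed to the table right of and before the meter; x and y along its sides
- bowl_17: porcelain cupping bowl, 114 mm wide, 66 mm high, a bystander; origin at the centre of its underside
- spoon_c: steel cupping spoon, 166 mm long, lying on the table, a bystander; origin at its middle
- vial_a: small capped aroma vial, 21 mm diameter, 40 mm high, a bystander; origin at the centre of its underside
Not all that is in view belongs to the job. Leave any yellow look-alike of the cassette_old alone.

How it is judged:
By the outcome, as a careful person would: the job done as asked, in the order asked, and still so for the second after the job is handed in, with the robot touching nothing.
Of cassette_a, cassette_b, cassette_c only 2 to 3 are there at a start; the rules pass over those that are not, and their reading is None.
At some moment in a run one of cassette_a, cassette_b, cassette_c may be knocked a few centimetres aside while the robot is not near it.
It also fails if it takes over 210 s, if anything falls off the work surface, if the arm or the gripper's body presses on something with over 40 N, if the wrist force passes 120 N, or if a joint passes its speed limit or range.

## Robot

A 7-joint arm with a two-finger parallel gripper is mounted at the origin on the work surface; the furniture and walls round the work are solid. World frame = base frame: x ahead of the robot, y to its left, z up, the work surface at z = 0. Lengths are in mm, angles in rad, forces in N, time in s.
With the tool pointing down it reaches from about 400 to 875 mm from the base axis. Payload 4.4 kg.
Tool frame: the origin (TCP) lies between the finger pads; the fingertips stand 22 mm ahead of it and the grasp point (between the pads) lies 3 mm ahead of it; z points along the fingers, y is the line along which they close (so a half turn about z gives the same grasp; the last joint's range is limited). The gripper opens to 85 mm and grips with 20 to 120 N. Pads are 22 mm wide; open, the fingers measure 114 mm over their backs; the gripper's body (76 mm by 85 mm) begins 54 mm behind the grasp point. The pads swing forward as they close: fully open they stand 13 mm farther back than shut.
Start: joints at [-1.182, 0.628, 0.038, 1.517, -0.027, 0.996, -0.02], TCP at [285.514, 583.951, 253.313] pointing down, gripper open.
Joint ranges: [-3.06, 3.06], [-0.37, 2.12], [-1.25, 1.32], [0.18, 2.47], [-1.1, 4.24], [0.23, 1.98], [-2.94, 2.94]. Speed limits (rad/s): [2.57, 2.57, 3.14, 3.14, 3.14, 3.14, 3.14].

## Interface

Orientations are given as [roll, pitch, yaw] about the fixed x, y, z axes, in that order (R = Rz(yaw) Ry(pitch) Rx(roll)).
In Python, from cell import ctrl gives the robot as it stands.
- The arm moves only by the tool step_arm, never from a script. Its argument "plan" is a list of rows, each an object of numbers: "dx", "dy", "dz": the shift along the tool's x, y, z scaled (see below); "ax", "ay", "az": the turn, a rotation vector about the tool's x, y, z scaled (see below); "gripper": the opening, from 0 (shut) to 1 (fully open). A call has 1 to 20 rows; each row shifts and turns the commanded pose from where the row before left it, along the tool's axes as they then stand; what a row does not reach is not made up. The controller multiplies each number of a shift by 0.3 m and each number of a turn by 90 degrees. A row lasts 1/8 s, in which the tool goes at most 62.5 mm and 10.7 degrees, less where a joint would pass 70% of its speed; a pose out of reach is approached as far as the arm can. A call with a number of a shift or a turn outside -1 to 1 is refused whole. A call with a gripper value outside its range is refused whole. The fingers move at their own pace and stop on an object; the grip force is fixed at half the most. Time passes only in rows, so rows that do not move let the fingers close. It gives the time, the measured TCP pose, the force, the opening and the grip force at its end, in the units of the state.
- ctrl.read_state(): the state, without advancing time (a new reading comes with each control period).
- ctrl.get_image(name): name is "scene" or "top"; returns a dict with "color" (420x560x3 uint8, red, green, blue), "range_z" (420x560 float32, mm along the optical axis (not along the pixel's ray), 0 where there is no reading), "fx", "fy", "cx", "cy" (pixels), "k1" (the pictures are not rectified: a ray, as slopes to the right and down, at radius r is drawn at 1 + k1 r^2 times it, then the intrinsics apply), "T" (4x4, takes a point from camera to world coordinates). Camera axes: x right, y down, z forward; pixel columns grow to the right and rows downward; lengths in mm; the calibration is good to about 2 mm. A picture is of the moment at which its call begins.
- ctrl.finish_job(): hands the job in; it is judged then, once.
The state is a dict: "clock": time; "qpos": joint angles; "qd": joint speeds; "tau": joint torques, N m; "eef_pos": TCP position; "tool_rot": TCP orientation; "force": force on the tool from outside, world axes, zero at the start; "torque": the same for the moment, N m; "width": finger opening in mm; "gripper_force": force on a finger pad.
Only numpy, scipy, OpenCV 4.12 (cv2) and the standard library are available. Lean on these libraries where they do the work, as an engineer would, in place of code of your own. Each camera call takes 0.05 s, during which the arm holds its last target. There are 200 camera calls.

## Working session

There is one attempt and no reset: what is moved stays moved. The work goes in short steps, Python scripts to look and compute and a tool call to move; the robot and the scene stay as the last step left them, time stands still between calls to the robot, and variables do not carry over. Pictures are saved under pics/ and viewed, at most 14 in all, crops included, and the job is handed in when it is done.

Besides the shell and the picture viewer there is one more tool, called in YAML: its name, and indented under it one key for each argument. step_arm: Moves the arm, as the interface text tells. Shifts and turns lie within -1 to 1; 1 stands for 0.3 m of shift or 90 degrees of turn. Its arguments: {"type":"object","properties":{"plan":{"type":"array"}},"required":["plan"]}

```bash
ls; mkdir -p pics
cat > h.py <<'E'
import numpy as np, cv2
from cell import ctrl
def grab(n,f=None):
    im=ctrl.get_image(n); np.savez('%s.npz'%n,**im)
    if f: cv2.imwrite('pics/'+f,cv2.cvtColor(im['color'],cv2.COLOR_RGB2BGR))
    return im
def load(n): return dict(np.load('%s.npz'%n))
def ray(im,u,v):
    x=(u-im['cx'])/im['fx'];y=(v-im['cy'])/im['fy'];k=float(im['k1'])
    a,b=x,y
    for _ in range(20):
        r2=a*a+b*b; a,b=x/(1+k*r2),y/(1+k*r2)
    return np.stack([a,b,np.ones_like(a)],-1)
def cloud(im):
    u,v=np.meshgrid(np.arange(560.),np.arange(420.))
    d=ray(im,u,v)*im['range_z'][...,None]
    return d@im['T'][:3,:3].T+im['T'][:3,3]
def atz(im,u,v,z):
    d=im['T'][:3,:3]@ray(im,np.float64(u),np.float64(v)); o=im['T'][:3,3]
    return o+d*(z-o[2])/d[2]
def proj(im,p):
    c=(np.asarray(p)-im['T'][:3,3])@im['T'][:3,:3]; s=c[:2]/c[2]; s=s*(1+im['k1']*(s@s))
    return s*[im['fx'],im['fy']]+[im['cx'],im['cy']]
E
python3 - <<'E'
from h import *
a=grab('scene','s0.png');b=grab('top','t0.png')
for i in(a,b): print(i['fx'],i['k1'],i['T'].round(3).tolist())
s=ctrl.read_state();print({k:np.round(v,3).tolist() for k,v in s.items()})
E
```

```text
pics
424.04094350289506 -0.11859083372494185 [[0.849, -0.413, 0.329, 181.304], [-0.528, -0.67, 0.522, -472.469], [0.005, -0.617, -0.787, 976.818], [0.0, 0.0, 0.0, 1.0]]
444.68914147029676 -0.09348220846291752 [[0.048, -0.975, 0.218, 289.178], [-0.999, -0.048, 0.004, 108.239], [0.006, -0.218, -0.976, 1258.086], [0.0, 0.0, 0.0, 1.0]]
{'clock': 0.1, 'qpos': [-1.182, 0.629, 0.038, 1.518, -0.027, 0.996, -0.02], 'qd': [0.0, -0.002, -0.001, -0.003, -0.001, 0.002, -0.001], 'tau': [0.004, -56.454, 1.231, -19.398, 0.011, 0.005, 0.0], 'eef_pos': [285.291, 583.469, 252.484], 'tool_rot': [-3.14, 0.0, 2.687], 'force': [0.443, 0.073, -0.321], 'torque': [-0.043, -0.032, -0.016], 'gripper_force': 0.0, 'width': 85.383}
```

View pics/s0.png

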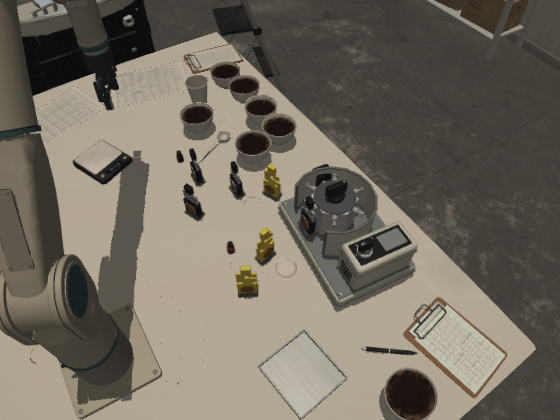

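View pics/t0.png

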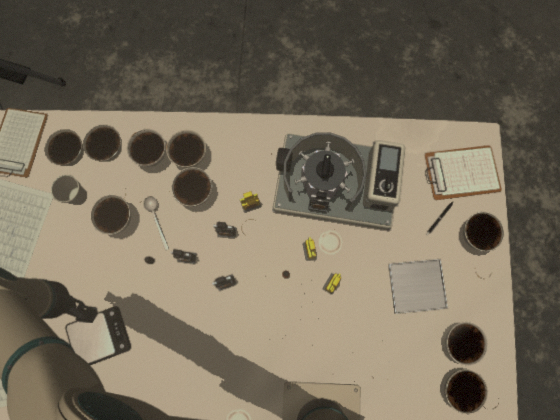

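The scene image shows three black cassettes at scene (192,202), (195,168) and (236,180), which are top (226,282), (185,256) and (227,230). Three yellow look-alikes are at top (250,200), (311,248) and (332,283). The old cassette hangs at top (319,203). The knob is at top (325,170), the key at (387,185) and the tray at (417,286).

Run:
```python
from h import *
a=load('scene');b=load('top')
A=cloud(a);B=cloud(b)
# cassettes: top-view points 100<z<135 and scene
for n,(us,vs),(ut,vt) in [('c1',(192,202),(226,282)),('c2',(195,168),(185,256)),('c3',(236,180),(227,230)),('old',(307,213),(319,203)),('knob',(336,187),(325,170)),('key',(366,245),(387,185))]:
    for nm,C,u,v in(('s',A,us,vs),('t',B,ut,vt)):
        w=C[v-22:v+22,u-16:u+16].reshape(-1,3); 
        lo=160 if n in('old','key','knob') else 98
        m=w[(w[:,2]>lo)&(w[:,2]<230)]
        if len(m)<4: print(n,nm,len(m),w[:,2].max());continue
        c,sz,ang=cv2.minAreaRect(m[:,:2].astype(np.float32))
        print(n,nm,len(m),m.mean(0).round(1),'z95',np.percentile(m[:,2],95).round(1),'rect',np.round(c,1),np.round(sz,1),round(ang,1))
# fine crop
t=cv2.cvtColor(b['color'],cv2.COLOR_RGB2BGR); s=cv2.cvtColor(a['color'],cv2.COLOR_RGB2BGR)
c1=cv2.resize(t[125:235,260:405],None,fx=4,fy=4,interpolation=cv2.INTER_CUBIC)
c2=cv2.resize(s[150:290,160:420],(800,431),interpolation=cv2.INTER_CUBIC)
cv2.imwrite('pics/c1.png',c1);cv2.imwrite('pics/c2.png',c2)
```

```text
c1 s 84 [359.3 273.3 114.7] z95 124.0 rect [359.6 276.7] [15.4 27. ] 27.4
c1 t 63 [358.6 277.4 118.4] z95 124.2 rect [359.1 278.7] [14.2 24.5] 23.5
c2 s 107 [396.8 342.  118.2] z95 124.5 rect [392.  337.1] [156.8  24.5] 61.6
c2 t 62 [423.1 392.4 118. ] z95 123.5 rect [424.3 399.3] [35.8 13.8] 82.3
c3 s 63 [501.3 281.8 114.3] z95 124.1 rect [502.1 285.1] [24.7 14. ] 84.5
c3 t 66 [501.5 285.3 116.8] z95 123.5 rect [502.5 286.5] [13.9 23.9] 0.1
old s 111 [582.3  29.3 174.4] z95 185.2 rect [601.9  34. ] [67.6 32.3] 18.2
old t 97 [586.3  30.8 174. ] z95 185.8 rect [596.9  22.4] [48.5 51.4] 2.8
knob s 417 [647.9  17.3 183.6] z95 204.1 rect [657.6  25.7] [92.7 78.8] 55.3
knob t 414 [648.7  23.2 178.6] z95 204.4 rect [645.1  22.4] [115.7  81. ] 2.1
key s 152 [ 616.1 -141.8  177.1] z95 186.1 rect [ 619.2 -142.6] [17.9 38. ] 83.6
key t 107 [ 617.  -137.6  178.2] z95 187.4 rect [ 618.2 -139. ] [32.6 25.9] 24.5
```

View pics/c1.png

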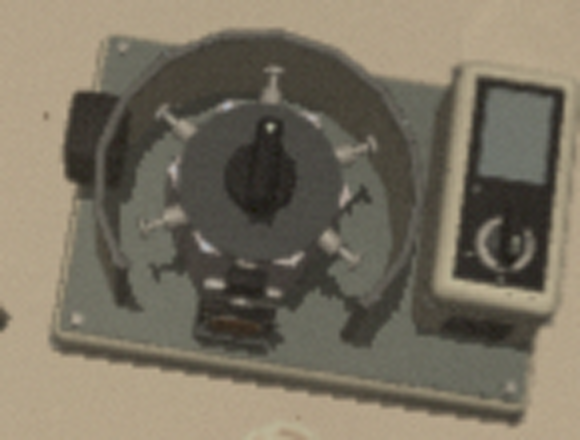

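View pics/c2.png

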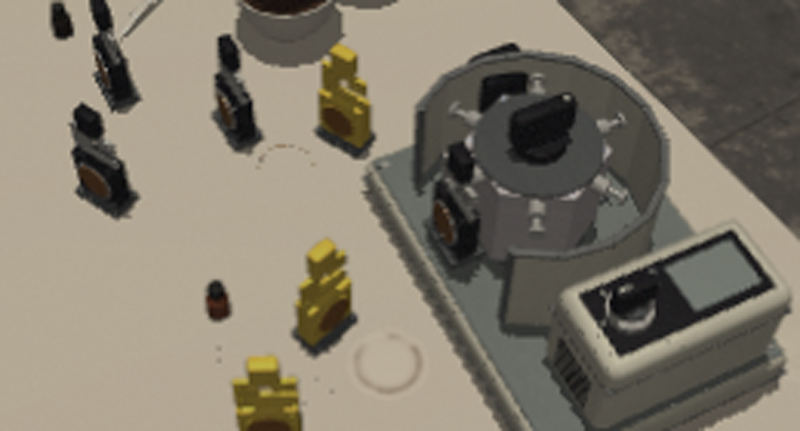

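Top crop: drum with old cassette at the front, bare pins elsewhere, knob wing along meter x, base corners at crop (105,38), (55,338), (520,410). The scene crop shows all three black cassettes with their windows toward the robot. The yellow ones are look-alikes and stay put.

Run:
```python
from h import *
from scipy.optimize import least_squares
a=load('scene');b=load('top');A=cloud(a);B=cloud(b)
cs=[atz(b,260+x/4,125+y/4,50)[:2] for x,y in((105,38),(55,338),(520,410))]
TL,BL,BR=cs; print('corners',np.round(cs,1),'len',np.linalg.norm(TL-BL),np.linalg.norm(BR-BL))
print('yaw from y edge',np.degrees(np.arctan2(*(BL-BR)[::-1]))-90,'x edge',np.degrees(np.arctan2(*(TL-BL)[::-1])))
for nm,C in(('t',B),('s',A)):
    P=C.reshape(-1,3)
    near=np.linalg.norm(P[:,:2]-[650,23],axis=1)<150
    m=P[near&(P[:,2]>148)&(P[:,2]<158)]; r=np.linalg.norm(m[:,:2]-[650,23],axis=1); m=m[(r>95)&(r<112)]
    f=least_squares(lambda q:np.hypot(m[:,0]-q[0],m[:,1]-q[1])-q[2],[650,23,104],loss='soft_l1');print(nm,'shroud',len(m),f.x.round(1),m[:,2].mean())
    near=np.linalg.norm(P[:,:2]-f.x[:2],axis=1)
    k=P[(near<35)&(P[:,2]>195)]; c=cv2.minAreaRect(k[:,:2].astype(np.float32));print('knob',len(k),np.round(c[0],1),np.round(c[1],1),c[2],k[:,2].max())
    d=P[(near<48)&(P[:,2]>155)&(P[:,2]<180)];print('drumtop z',np.percentile(d[:,2],[10,50,90]).round(1))
    m=P[(abs(P[:,0]-400)<150)&(abs(P[:,1]+190)<100)&(P[:,2]>7)&(P[:,2]<18)]
    c=cv2.minAreaRect(m[:,:2].astype(np.float32));print('tray',len(m),np.round(c[0],1),np.round(c[1],1),c[2])
    k=P[(np.hypot(P[:,0]-617,P[:,1]+140)<32)&(P[:,2]>172)];c=cv2.minAreaRect(k[:,:2].astype(np.float32));print('key',len(k),np.round(c[0],1),np.round(c[1],1),c[2],k[:,2].max(), np.median(k,0))
    k=P[(np.hypot(P[:,0]-575,P[:,1]-35)<32)&(P[:,2]>172)&(P[:,2]<190)];c=cv2.minAreaRect(k[:,:2].astype(np.float32));print('old',len(k),np.round(c[0],1),np.round(c[1],1),c[2],k[:,2].max())
    for n,x,y in(('c1',359,277),('c2',424,392),('c3',502,286)):
        k=P[(np.hypot(P[:,0]-x,P[:,1]-y)<32)&(P[:,2]>112)&(P[:,2]<130)];c=cv2.minAreaRect(k[:,:2].astype(np.float32));print(n,len(k),np.round(c[0],1),np.round(c[1],1),round(c[2],1),'top',np.percentile(k[:,2],90))
        k=P[(np.hypot(P[:,0]-x,P[:,1]-y)<40)&(P[:,2]>20)&(P[:,2]<96)];u,s,v=np.linalg.svd(k[:,:2]-k[:,:2].mean(0),full_matrices=False);print('   body dir',np.degrees(np.arctan2(v[0,1],v[0,0])).round(1),s.round(0),k.mean(0).round(1))
```

```text
corners [[ 789.9  128.5]
 [ 564.9  152.5]
 [ 529.5 -173. ]] len 226.3084269459172 327.32757294239394
yaw from y edge -6.206107957585445 x edge -6.084259327185829
t shroud 461 [652.2  23.  104.8] 152.21463066777616
knob 136 [651.5  23.2] [15.7 56. ] 83.03064727783203 207.20622016617767
drumtop z [156.  158.5 169.6]
tray 289 [ 402.6 -191.1] [197.  272.4] 89.63035583496094
key 79 [ 619.1 -139.1] [12.6 35.5] 83.90779876708984 188.42905169502387 [ 618.3479884  -137.11965655  184.12412236]
old 55 [579.5  32.2] [22.3 14.3] 89.1479721069336 187.28505958795313
c1 55 [358.9 278.8] [13.9 24.1] 21.2 top 123.59822784849044
   body dir -61.7 [175.  64.] [357.1 271.7  59.5]
c2 51 [423.6 392.9] [23.  13.4] 82.3 top 122.99027612459054
   body dir -85.7 [188.  68.] [419.3 386.4  58. ]
c3 52 [502.3 286.7] [13.4 23.7] 2.4 top 123.310081457712
   body dir -87.1 [197.  59.] [497.3 282.5  58.5]
s shroud 480 [651.6  21.9 104.8] 151.93266868323417
knob 145 [651.5  21.7] [17.8 55.7] 85.09020233154297 207.2338332976783
drumtop z [156.4 158.8 170. ]
tray 285 [ 408.4 -205.6] [222.5 184.5] 4.052258014678955
key 107 [ 619.3 -139.7] [12.7 38.1] 86.47990417480469 187.43771706494715 [ 616.06950262 -141.08680788  183.01783549]
old 67 [579.   29.7] [23.4 14.2] 82.1009750366211 187.77849175868073
c1 54 [359.8 276.9] [14.  27.7] 21.8 top 123.93069608612046
   body dir -61.1 [269.  90.] [358.4 270.   56.4]
c2 43 [425.2 393. ] [25.2 14.6] 87.6 top 124.27996586564835
   body dir -82.8 [190.  75.] [421.4 381.8  53.9]
c3 38 [502.9 285.1] [24.7 12.5] 84.5 top 123.98908448763027
   body dir -82.0 [195.  77.] [497.9 276.1  53.9]
```

```bash
cat >> h.py <<'E'
def go(x,y,z,yaw,pos=None,psi=None):
    s=ctrl.read_state(); p=np.array(s['eef_pos']) if pos is None else np.array(pos); q=np.degrees(s['tool_rot'][2]) if psi is None else psi
    dy=(yaw-q+180)%360-180; c,sn=np.cos(np.radians(yaw)),np.sin(np.radians(yaw))
    d=np.array([x,y,z])-p; t=np.array([c*d[0]+sn*d[1], sn*d[0]-c*d[1], -d[2]])
    n=int(np.ceil(max(np.linalg.norm(t)/60,1))); r=int(np.ceil(max(abs(dy)/10.3,1)))
    print('yaw %.1f: az %.4f x%d | total tool mm'%(dy,-dy/90/r,r),t.round(1),'scaled',(t/300).round(4),'rows',n,'each',(t/300/n).round(4))
E
python3 - <<'E'
from h import *
a=load('scene');b=load('top')
for im,cs in((b,((388,262),(443,259),(448,311),(393,314))),(a,((303,331),(346,374),(303,416),(259,374)))):
    q=np.array([atz(im,u,v,12)[:2] for u,v in cs]);print(q.round(0).tolist(),q.mean(0).round(1),[np.linalg.norm(q[i]-q[i-1]).round() for i in range(4)])
go(579.5,31,246,84)
E
```

```text
[[438.0, -176.0], [453.0, -335.0], [308.0, -346.0], [294.0, -191.0]] [ 373. -262.] [np.float64(144.0), np.float64(159.0), np.float64(146.0), np.float64(156.0)]
[[429.0, -183.0], [454.0, -319.0], [323.0, -343.0], [289.0, -216.0]] [ 373.9 -265.1] [np.float64(143.0), np.float64(139.0), np.float64(133.0), np.float64(132.0)]
yaw -69.9: az 0.1110 x7 | total tool mm [-518.7  350.3    6.5] scaled [-1.729   1.1678  0.0216] rows 11 each [-0.1572  0.1062  0.002 ]
```

step_arm:
  plan:
    - {"az":0.111,"gripper":0.45}
    - {"az":0.111,"gripper":0.45}
    - {"az":0.111,"gripper":0.45}
    - {"az":0.111,"gripper":0.45}
    - {"az":0.111,"gripper":0.45}
    - {"az":0.111,"gripper":0.45}
    - {"az":0.111,"gripper":0.45}
    - {"dx":-0.1572,"dy":0.1062,"gripper":0.45}
    - {"dx":-0.1572,"dy":0.1062,"gripper":0.45}
    - {"dx":-0.1572,"dy":0.1062,"gripper":0.45}
    - {"dx":-0.1572,"dy":0.1062,"gripper":0.45}
    - {"dx":-0.1572,"dy":0.1062,"gripper":0.45}
    - {"dx":-0.1572,"dy":0.1062,"gripper":0.45}
    - {"dx":-0.1572,"dy":0.1062,"gripper":0.45}
    - {"dx":-0.1572,"dy":0.1062,"gripper":0.45}
    - {"dx":-0.1572,"dy":0.1062,"gripper":0.45}
    - {"dx":-0.1572,"dy":0.1062,"gripper":0.45}
    - {"dx":-0.1572,"dy":0.1062,"gripper":0.45}
    - {"gripper":0.45}

```text
invalid input
```

Run:
```python
from h import *
s=ctrl.read_state();print(np.round(s['eef_pos'],1),np.degrees(s['tool_rot']).round(1),s['width'],np.round(s['qpos'],2),np.round(s['force'],1))
go(579.5,31,188,84)
a=grab('scene');t=cv2.cvtColor(a['color'],cv2.COLOR_RGB2BGR)
cv2.imwrite('pics/c3.png',cv2.resize(t[130:270,240:400],None,fx=4,fy=4,interpolation=cv2.INTER_CUBIC))
```

```text
[285.3 583.5 252.5] [-179.9    0.   153.9] 85.38344343640465 [-1.18  0.63  0.04  1.52 -0.03  1.   -0.02] [ 0.4  0.1 -0.3]
yaw -69.9: az 0.1110 x7 | total tool mm [-518.7  350.3   64.5] scaled [-1.729   1.1678  0.2149] rows 11 each [-0.1572  0.1062  0.0195]
```

View pics/c3.png

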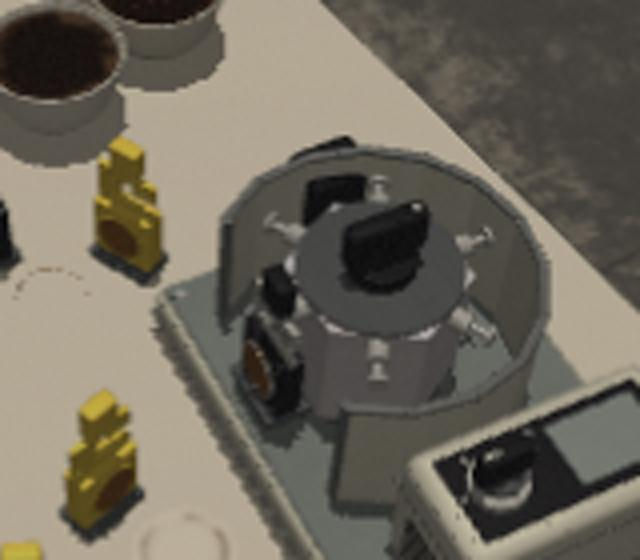

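The call was refused, so the picture shows the unchanged scene: old cassette at crop (270,350), no arm. I'll try again with every field filled.

step_arm:
  plan:
    - {"dx":0,"dy":0,"dz":0,"ax":0,"ay":0,"az":0.111,"gripper":0.45}
    - {"dx":0,"dy":0,"dz":0,"ax":0,"ay":0,"az":0.111,"gripper":0.45}
    - {"dx":0,"dy":0,"dz":0,"ax":0,"ay":0,"az":0.111,"gripper":0.45}
    - {"dx":0,"dy":0,"dz":0,"ax":0,"ay":0,"az":0.111,"gripper":0.45}
    - {"dx":0,"dy":0,"dz":0,"ax":0,"ay":0,"az":0.111,"gripper":0.45}
    - {"dx":0,"dy":0,"dz":0,"ax":0,"ay":0,"az":0.111,"gripper":0.45}
    - {"dx":0,"dy":0,"dz":0,"ax":0,"ay":0,"az":0.111,"gripper":0.45}
    - {"dx":-0.1572,"dy":0.1062,"dz":0,"ax":0,"ay":0,"az":0,"gripper":0.45}
    - {"dx":-0.1572,"dy":0.1062,"dz":0,"ax":0,"ay":0,"az":0,"gripper":0.45}
    - {"dx":-0.1572,"dy":0.1062,"dz":0,"ax":0,"ay":0,"az":0,"gripper":0.45}
    - {"dx":-0.1572,"dy":0.1062,"dz":0,"ax":0,"ay":0,"az":0,"gripper":0.45}
    - {"dx":-0.1572,"dy":0.1062,"dz":0,"ax":0,"ay":0,"az":0,"gripper":0.45}
    - {"dx":-0.1572,"dy":0.1062,"dz":0,"ax":0,"ay":0,"az":0,"gripper":0.45}
    - {"dx":-0.1572,"dy":0.1062,"dz":0,"ax":0,"ay":0,"az":0,"gripper":0.45}
    - {"dx":-0.1572,"dy":0.1062,"dz":0,"ax":0,"ay":0,"az":0,"gripper":0.45}
    - {"dx":-0.1572,"dy":0.1062,"dz":0,"ax":0,"ay":0,"az":0,"gripper":0.45}
    - {"dx":-0.1572,"dy":0.1062,"dz":0,"ax":0,"ay":0,"az":0,"gripper":0.45}
    - {"dx":-0.1572,"dy":0.1062,"dz":0,"ax":0,"ay":0,"az":0,"gripper":0.45}
    - {"dx":0,"dy":0,"dz":0,"ax":0,"ay":0,"az":0,"gripper":0.45}

```text
clock: 2.52
eef_pos: [581.4, 24.9, 253.4]
tool_rot: [3.14, 0.004, 1.457]
force: [-1.7, 0.4, 0.9]
width: 38.5
gripper_force: 0.0
```

Run:
```python
from h import *
s=ctrl.read_state();print(np.round(s['eef_pos'],1),np.degrees(s['tool_rot']).round(1),s['width'],np.round(s['qpos'],2),np.round(s['force'],1))
go(579.5,31,188,84)
a=grab('scene');t=cv2.cvtColor(a['color'],cv2.COLOR_RGB2BGR)
cv2.imwrite('pics/c3.png',cv2.resize(t[130:270,240:400],None,fx=4,fy=4,interpolation=cv2.INTER_CUBIC))
```

```text
[581.4  24.9 253.4] [179.9   0.2  83.5] 38.5065131025411 [-0.34  0.55  0.38  1.72 -0.25  0.91  0.03] [-1.7  0.4  0.9]
yaw 0.5: az -0.0056 x1 | total tool mm [ 5.8 -2.5 65.4] scaled [ 0.0195 -0.0084  0.2179] rows 2 each [ 0.0097 -0.0042  0.109 ]
```

View pics/c3.png

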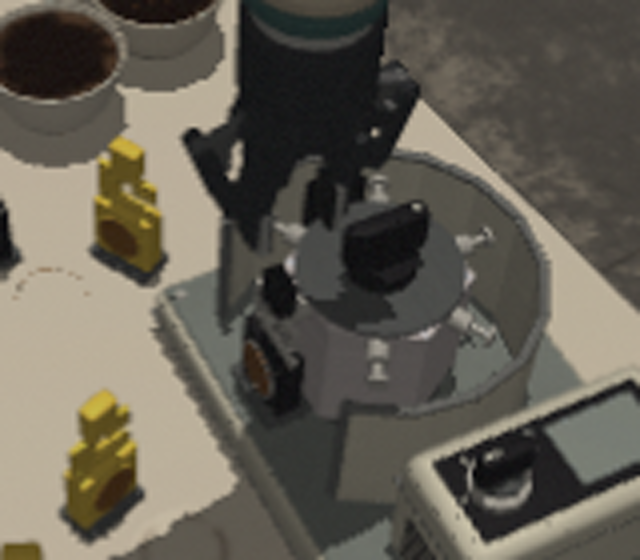

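The gripper is above the old cassette, with the fingers at crop (240-340,190). The block's top is at crop (278,285) below them. Correcting and descending.

step_arm:
  plan:
    - {"dx":0.0195,"dy":-0.0084,"dz":0.05,"ax":0,"ay":0,"az":-0.0056,"gripper":0.45}
    - {"dx":0,"dy":0,"dz":0.05,"ax":0,"ay":0,"az":0,"gripper":0.45}
    - {"dx":0,"dy":0,"dz":0.05,"ax":0,"ay":0,"az":0,"gripper":0.45}
    - {"dx":0,"dy":0,"dz":0,"ax":0,"ay":0,"az":0,"gripper":0.45}

```text
clock: 3.08
eef_pos: [576.8, 38.1, 206.5]
tool_rot: [-3.138, 0.001, 1.476]
force: [0.1, -0.1, -0.4]
width: 38.4
gripper_force: 0.0
```

Run:
```python
from h import *
go(579.5,31,187,84)
```

```text
yaw -0.6: az 0.0063 x1 | total tool mm [-6.7  3.4 19.5] scaled [-0.0225  0.0115  0.065 ] rows 1 each [-0.0225  0.0115  0.065 ]
```

step_arm:
  plan:
    - {"dx":-0.0225,"dy":0.0115,"dz":0,"ax":0,"ay":0,"az":0.006,"gripper":0.45}
    - {"dx":0,"dy":0,"dz":0,"ax":0,"ay":0,"az":0,"gripper":0.45}
    - {"dx":0,"dy":0,"dz":0.033,"ax":0,"ay":0,"az":0,"gripper":0.45}
    - {"dx":0,"dy":0,"dz":0.03,"ax":0,"ay":0,"az":0,"gripper":0.45}
    - {"dx":0,"dy":0,"dz":0,"ax":0,"ay":0,"az":0,"gripper":0.45}
    - {"dx":0,"dy":0,"dz":0,"ax":0,"ay":0,"az":0,"gripper":0.45}

```text
clock: 3.82
eef_pos: [580.8, 30.5, 189.3]
tool_rot: [-3.141, 0.0, 1.466]
force: [0.5, -0.0, -0.5]
width: 38.5
gripper_force: 0.0
```

Run:
```python
from h import *
go(579.5,31,187,84)
print(ctrl.read_state()['force'])
a=grab('scene');t=cv2.cvtColor(a['color'],cv2.COLOR_RGB2BGR)
cv2.imwrite('pics/c4.png',cv2.resize(t[140:250,260:380],None,fx=5,fy=5,interpolation=cv2.INTER_CUBIC))
```

```text
yaw 0.0: az -0.0002 x1 | total tool mm [ 0.3 -1.4  2.3] scaled [ 0.0012 -0.0046  0.0077] rows 1 each [ 0.0012 -0.0046  0.0077]
[ 0.49462848 -0.04924226 -0.4854291 ]
```

View pics/c4.png

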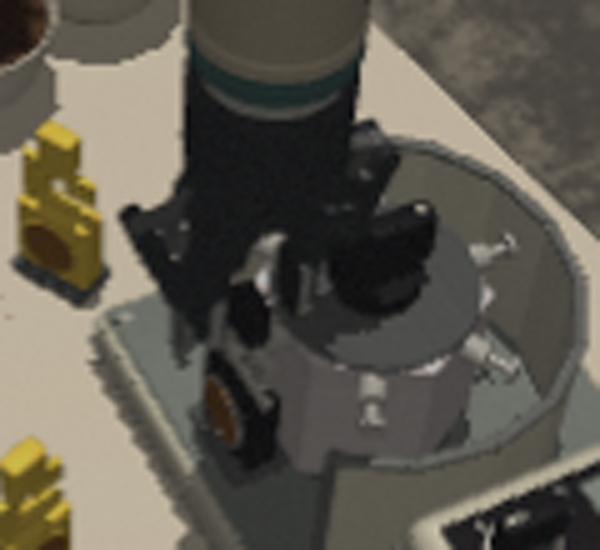

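The block at crop (250,310) sits between the fingers at (195,300) and (290,270). Closing.

step_arm:
  plan:
    - {"dx":0.001,"dy":-0.004,"dz":0.008,"ax":0,"ay":0,"az":0,"gripper":0.45}
    - {"dx":0,"dy":0,"dz":0,"ax":0,"ay":0,"az":0,"gripper":0}
    - {"dx":0,"dy":0,"dz":0,"ax":0,"ay":0,"az":0,"gripper":0}
    - {"dx":0,"dy":0,"dz":0,"ax":0,"ay":0,"az":0,"gripper":0}
    - {"dx":0,"dy":0,"dz":0,"ax":0,"ay":0,"az":0,"gripper":0}
    - {"dx":0,"dy":0,"dz":0,"ax":0,"ay":0,"az":0,"gripper":0}

```text
clock: 4.62
eef_pos: [580.0, 30.9, 187.2]
tool_rot: [3.141, -0.0, 1.466]
force: [0.2, -0.4, 1.8]
width: 12.4
gripper_force: 61.8
```

step_arm:
  plan:
    - {"dx":0,"dy":0,"dz":-0.012,"ax":0,"ay":0,"az":0,"gripper":0}
    - {"dx":0,"dy":0,"dz":-0.012,"ax":0,"ay":0,"az":0,"gripper":0}
    - {"dx":0,"dy":0,"dz":-0.012,"ax":0,"ay":0,"az":0,"gripper":0}
    - {"dx":0,"dy":0,"dz":0,"ax":0,"ay":0,"az":0,"gripper":0}
    - {"dx":0,"dy":0,"dz":0,"ax":0,"ay":0,"az":0,"gripper":0}

```text
clock: 5.25
eef_pos: [579.6, 30.9, 197.8]
tool_rot: [-3.141, -0.0, 1.466]
force: [0.5, 0.7, -1.5]
width: 12.4
gripper_force: 61.5
```

step_arm:
  plan:
    - {"dx":0.02,"dy":0,"dz":0,"ax":0,"ay":0,"az":0,"gripper":0}
    - {"dx":0.02,"dy":0,"dz":0,"ax":0,"ay":0,"az":0,"gripper":0}
    - {"dx":0.02,"dy":0,"dz":0,"ax":0,"ay":0,"az":0,"gripper":0}
    - {"dx":0.02,"dy":0,"dz":0,"ax":0,"ay":0,"az":0,"gripper":0}
    - {"dx":0.02,"dy":0,"dz":0,"ax":0,"ay":0,"az":0,"gripper":0}
    - {"dx":0.02,"dy":0,"dz":0,"ax":0,"ay":0,"az":0,"gripper":0}
    - {"dx":0,"dy":0,"dz":0,"ax":0,"ay":0,"az":0,"gripper":0}
    - {"dx":0,"dy":0,"dz":0,"ax":0,"ay":0,"az":0,"gripper":0}

```text
clock: 6.25
eef_pos: [583.4, 66.4, 197.8]
tool_rot: [-3.142, 0.0, 1.465]
force: [-0.5, -0.6, -1.2]
width: 12.3
gripper_force: 61.5
```

Run:
```python
from h import *
p=ctrl.read_state()['eef_pos'];print(p)
u=[np.cos(np.radians(84)),np.sin(np.radians(84))]
# out -x 70 mm, then up, then to tray
q=[p[0]-70*u[1],p[1]+70*u[0],p[2]+60]
go(*q,84); go(373.5,-263.5,q[2],84,pos=q,psi=84)
```

```text
[583.42756707  66.43767627 197.7945014 ]
yaw 0.0: az -0.0004 x1 | total tool mm [  0. -70. -60.] scaled [ 0.     -0.2333 -0.2   ] rows 2 each [ 0.     -0.1167 -0.1   ]
yaw 0.0: az 0.0000 x1 | total tool mm [-350.1 -104.3   -0. ] scaled [-1.1669 -0.3476 -0.    ] rows 7 each [-0.1667 -0.0497 -0.    ]
```

step_arm:
  plan:
    - {"dx":0,"dy":-0.08,"dz":0,"ax":0,"ay":0,"az":0,"gripper":0}
    - {"dx":0,"dy":-0.08,"dz":-0.06,"ax":0,"ay":0,"az":0,"gripper":0}
    - {"dx":0,"dy":-0.073,"dz":-0.1,"ax":0,"ay":0,"az":0,"gripper":0}
    - {"dx":0,"dy":0,"dz":-0.107,"ax":0,"ay":0,"az":0,"gripper":0}
    - {"dx":-0.08,"dy":-0.02,"dz":0,"ax":0,"ay":0,"az":0,"gripper":0}
    - {"dx":-0.16,"dy":-0.05,"dz":0,"ax":0,"ay":0,"az":0,"gripper":0}
    - {"dx":-0.16,"dy":-0.05,"dz":0,"ax":0,"ay":0,"az":0,"gripper":0}
    - {"dx":-0.16,"dy":-0.05,"dz":0,"ax":0,"ay":0,"az":0,"gripper":0}
    - {"dx":-0.16,"dy":-0.05,"dz":0,"ax":0,"ay":0,"az":0,"gripper":0}
    - {"dx":-0.16,"dy":-0.05,"dz":0,"ax":0,"ay":0,"az":0,"gripper":0}
    - {"dx":-0.16,"dy":-0.05,"dz":0,"ax":0,"ay":0,"az":0,"gripper":0}
    - {"dx":-0.127,"dy":-0.028,"dz":0,"ax":0,"ay":0,"az":0,"gripper":0}
    - {"dx":0,"dy":0,"dz":0.1,"ax":0,"ay":0,"az":0,"gripper":0}
    - {"dx":0,"dy":0,"dz":0.1,"ax":0,"ay":0,"az":0,"gripper":0}
    - {"dx":0,"dy":0,"dz":0.1,"ax":0,"ay":0,"az":0,"gripper":0}
    - {"dx":0,"dy":0,"dz":0.08,"ax":0,"ay":0,"az":0,"gripper":0}
    - {"dx":0,"dy":0,"dz":0,"ax":0,"ay":0,"az":0,"gripper":0}
    - {"dx":0,"dy":0,"dz":0,"ax":0,"ay":0,"az":0,"gripper":0}
    - {"dx":0,"dy":0,"dz":0,"ax":0,"ay":0,"az":0,"gripper":0}

```text
clock: 8.62
eef_pos: [374.0, -263.6, 164.9]
tool_rot: [3.14, 0.001, 1.466]
force: [-0.2, -0.2, -0.6]
width: 12.4
gripper_force: 61.4
```

Run:
```python
from h import *
go(373.5,-263.5,129,84)
a=grab('scene');t=cv2.cvtColor(a['color'],cv2.COLOR_RGB2BGR)
cv2.imwrite('pics/c5.png',cv2.resize(t[280:420,220:380],None,fx=4,fy=4,interpolation=cv2.INTER_CUBIC))
```

```text
yaw 0.0: az -0.0003 x1 | total tool mm [ 0.1 -0.5 35.9] scaled [ 0.0003 -0.0016  0.1198] rows 1 each [ 0.0003 -0.0016  0.1198]
```

View pics/c5.png

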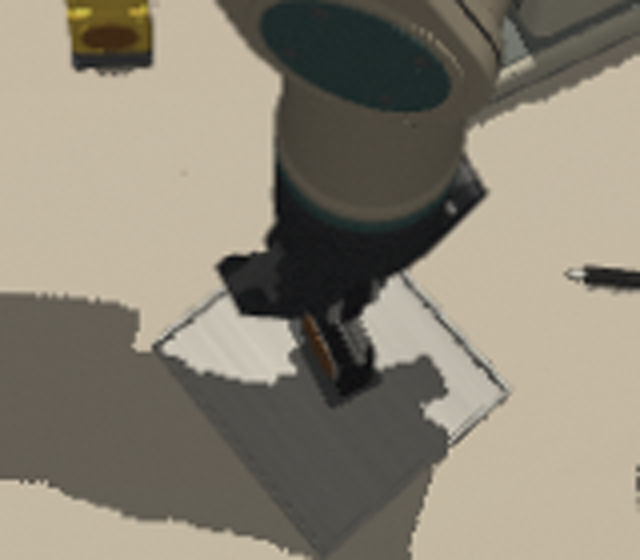

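The cassette hangs upright over the tray's middle (crop 335,370; tray corners at (155,345), (510,392) and (325,555)). Lowering until contact.

step_arm:
  plan:
    - {"dx":0,"dy":0,"dz":0.05,"ax":0,"ay":0,"az":0,"gripper":0}
    - {"dx":0,"dy":0,"dz":0.04,"ax":0,"ay":0,"az":0,"gripper":0}
    - {"dx":0,"dy":0,"dz":0.015,"ax":0,"ay":0,"az":0,"gripper":0}
    - {"dx":0,"dy":0,"dz":0.01,"ax":0,"ay":0,"az":0,"gripper":0}
    - {"dx":0,"dy":0,"dz":0,"ax":0,"ay":0,"az":0,"gripper":0}
    - {"dx":0,"dy":0,"dz":0,"ax":0,"ay":0,"az":0,"gripper":0}

```text
clock: 9.43
eef_pos: [373.5, -263.3, 129.6]
tool_rot: [3.141, 0.0, 1.466]
force: [-0.0, -0.4, -1.4]
width: 12.5
gripper_force: 61.5
```

step_arm:
  plan:
    - {"dx":0,"dy":0,"dz":0.004,"ax":0,"ay":0,"az":0,"gripper":0}
    - {"dx":0,"dy":0,"dz":0,"ax":0,"ay":0,"az":0,"gripper":0}
    - {"dx":0,"dy":0,"dz":0,"ax":0,"ay":0,"az":0,"gripper":0}

```text
clock: 9.8
eef_pos: [373.6, -263.3, 128.5]
tool_rot: [3.141, 0.0, 1.466]
force: [0.4, 0.3, 4.0]
width: 12.6
gripper_force: 62.0
```

step_arm:
  plan:
    - {"dx":0,"dy":0,"dz":0,"ax":0,"ay":0,"az":0,"gripper":0.3}
    - {"dx":0,"dy":0,"dz":0,"ax":0,"ay":0,"az":0,"gripper":0.45}
    - {"dx":0,"dy":0,"dz":0,"ax":0,"ay":0,"az":0,"gripper":0.45}
    - {"dx":0,"dy":0,"dz":0,"ax":0,"ay":0,"az":0,"gripper":0.45}
    - {"dx":0,"dy":0,"dz":-0.08,"ax":0,"ay":0,"az":0,"gripper":0.45}
    - {"dx":0,"dy":0,"dz":-0.13,"ax":0,"ay":0,"az":0,"gripper":0.45}
    - {"dx":0,"dy":0,"dz":-0.15,"ax":0,"ay":0,"az":-0.03,"gripper":0.45}
    - {"dx":0,"dy":0,"dz":-0.1,"ax":0,"ay":0,"az":-0.037,"gripper":0.45}
    - {"dx":0,"dy":0,"dz":0,"ax":0,"ay":0,"az":0,"gripper":0.45}
    - {"dx":0,"dy":0,"dz":0,"ax":0,"ay":0,"az":0,"gripper":0.45}

```text
clock: 11.05
eef_pos: [373.0, -262.7, 265.6]
tool_rot: [-3.141, -0.001, 1.571]
force: [0.4, -0.3, 0.4]
width: 38.7
gripper_force: 0.0
```

```bash
cat >> h.py <<'E'
def cas(pts):
    for nm in('top','scene'):
        P=cloud(grab(nm)).reshape(-1,3)
        for n,x,y,z0 in pts:
            k=P[(np.hypot(P[:,0]-x,P[:,1]-y)<35)&(P[:,2]>z0+112)&(P[:,2]<z0+130)]
            if len(k)<6: print(nm,n,'none',len(k));continue
            c=cv2.minAreaRect(k[:,:2].astype(np.float32));print(nm,n,len(k),np.round(c[0],1),np.round(c[1],1),round(c[2],1),'top',np.percentile(k[:,2],90).round(1))
E
python3 - <<'E'
from h import *
cas([('c1',359,277,0),('c2',424,392,0),('c3',502,286,0),('old',373,-263,3)])
go(502.5,286,270,90)
E
```

```text
top c1 54 [358.7 278.6] [13.8 24. ] 18.2 top 123.7
top c2 54 [423.5 393.1] [22.6 14. ] 85.9 top 123.6
top c3 54 [502.5 286.7] [24.1 13.4] 87.4 top 123.9
top old 54 [ 373.9 -260.8] [13.1 22.4] 1.1 top 127.6
scene c1 51 [359.3 277.2] [16. 26.] 13.5 top 123.2
scene c2 none 0
scene c3 none 0
scene old 89 [ 373.7 -263.5] [23.2 13.3] 86.0 top 126.8
yaw 0.0: az -0.0002 x1 | total tool mm [548.6 129.8  -4.9] scaled [ 1.8288  0.4327 -0.0164] rows 10 each [ 0.1829  0.0433 -0.0016]
```

step_arm:
  plan:
    - {"dx":0.1,"dy":0.02,"dz":0,"ax":0,"ay":0,"az":0,"gripper":0.45}
    - {"dx":0.183,"dy":0.043,"dz":0,"ax":0,"ay":0,"az":0,"gripper":0.45}
    - {"dx":0.183,"dy":0.043,"dz":0,"ax":0,"ay":0,"az":0,"gripper":0.45}
    - {"dx":0.183,"dy":0.043,"dz":0,"ax":0,"ay":0,"az":0,"gripper":0.45}
    - {"dx":0.183,"dy":0.043,"dz":0,"ax":0,"ay":0,"az":0,"gripper":0.45}
    - {"dx":0.183,"dy":0.043,"dz":0,"ax":0,"ay":0,"az":0,"gripper":0.45}
    - {"dx":0.183,"dy":0.043,"dz":0,"ax":0,"ay":0,"az":0,"gripper":0.45}
    - {"dx":0.183,"dy":0.043,"dz":0,"ax":0,"ay":0,"az":0,"gripper":0.45}
    - {"dx":0.183,"dy":0.043,"dz":0,"ax":0,"ay":0,"az":0,"gripper":0.45}
    - {"dx":0.183,"dy":0.043,"dz":0,"ax":0,"ay":0,"az":0,"gripper":0.45}
    - {"dx":0.183,"dy":0.043,"dz":0,"ax":0,"ay":0,"az":0,"gripper":0.45}
    - {"dx":0.083,"dy":0,"dz":0,"ax":0,"ay":0,"az":0,"gripper":0.45}
    - {"dx":0,"dy":0,"dz":0.12,"ax":0,"ay":0,"az":0.02,"gripper":0.45}
    - {"dx":0,"dy":0,"dz":0.13,"ax":0,"ay":0,"az":0,"gripper":0.45}
    - {"dx":0,"dy":0,"dz":0,"ax":0,"ay":0,"az":0,"gripper":0.45}
    - {"dx":0,"dy":0,"dz":0,"ax":0,"ay":0,"az":0,"gripper":0.45}
    - {"dx":0,"dy":0,"dz":0,"ax":0,"ay":0,"az":0,"gripper":0.45}

```text
clock: 13.28
eef_pos: [509.3, 341.1, 192.8]
tool_rot: [3.139, -0.002, 1.539]
force: [0.7, 0.5, 0.1]
width: 38.4
gripper_force: 0.0
```

Run:
```python
from h import *
go(502.5,285.8,125.2,88)
a=grab('scene');t=cv2.cvtColor(a['color'],cv2.COLOR_RGB2BGR)
cv2.imwrite('pics/c6.png',cv2.resize(t[120:240,170:300],None,fx=5,fy=5,interpolation=cv2.INTER_CUBIC))
```

```text
yaw -0.2: az 0.0021 x1 | total tool mm [-55.5  -4.9  67.6] scaled [-0.185  -0.0163  0.2252] rows 2 each [-0.0925 -0.0082  0.1126]
```

View pics/c6.png

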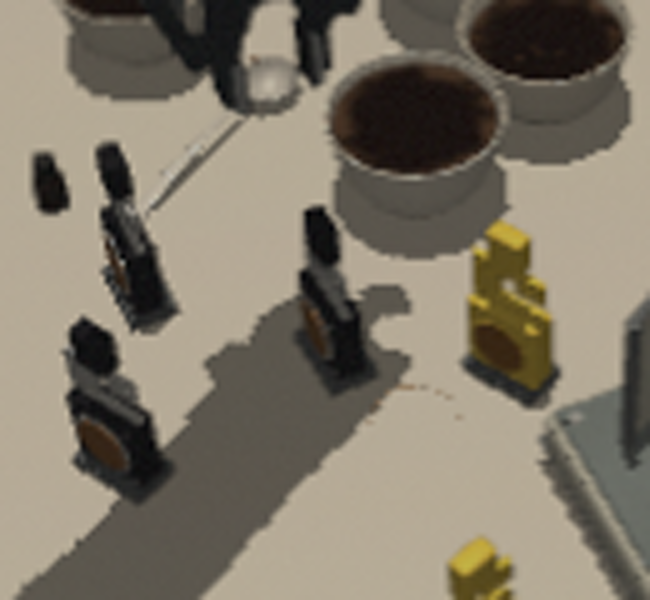

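The view shows the three cassettes at crop (335,300), (130,240) and (110,410). The gripper overshot 55 mm beyond c3 in y, because I wrote one row too many. Moving back.

step_arm:
  plan:
    - {"dx":-0.09,"dy":-0.008,"dz":0,"ax":0,"ay":0,"az":0.002,"gripper":0.45}
    - {"dx":-0.095,"dy":-0.008,"dz":0,"ax":0,"ay":0,"az":0,"gripper":0.45}
    - {"dx":0,"dy":0,"dz":0.07,"ax":0,"ay":0,"az":0,"gripper":0.45}
    - {"dx":0,"dy":0,"dz":0,"ax":0,"ay":0,"az":0,"gripper":0.45}
    - {"dx":0,"dy":0,"dz":0,"ax":0,"ay":0,"az":0,"gripper":0.45}
    - {"dx":0,"dy":0,"dz":0,"ax":0,"ay":0,"az":0,"gripper":0.45}

```text
clock: 14.08
eef_pos: [502.1, 286.1, 171.0]
tool_rot: [3.14, -0.001, 1.537]
force: [-0.2, 0.4, 0.8]
width: 38.5
gripper_force: 0.0
```

Run:
```python
from h import *
go(502.5,285.8,125.2,88)
a=grab('scene');t=cv2.cvtColor(a['color'],cv2.COLOR_RGB2BGR)
cv2.imwrite('pics/c7.png',cv2.resize(t[120:220,190:290],None,fx=5,fy=5,interpolation=cv2.INTER_CUBIC))
```

```text
yaw -0.1: az 0.0007 x1 | total tool mm [-0.3  0.4 45.8] scaled [-0.001   0.0013  0.1528] rows 1 each [-0.001   0.0013  0.1528]
```

View pics/c7.png

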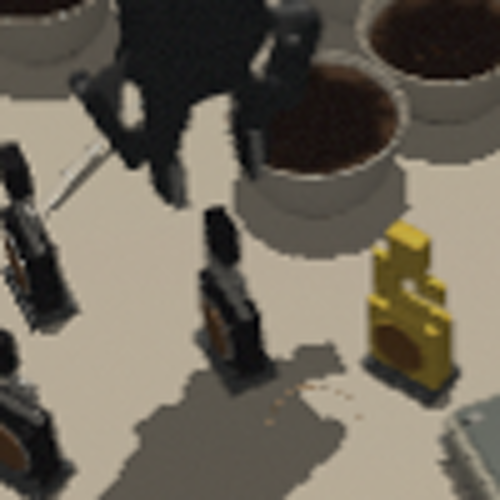

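The fingers at crop (170,180) and (250,160) straddle the block at (220,235). Descending and gripping.

step_arm:
  plan:
    - {"dx":0,"dy":0,"dz":0.08,"ax":0,"ay":0,"az":0,"gripper":0.45}
    - {"dx":0,"dy":0,"dz":0.05,"ax":0,"ay":0,"az":0,"gripper":0.45}
    - {"dx":0,"dy":0,"dz":0.0227,"ax":0,"ay":0,"az":0,"gripper":0.45}
    - {"dx":0,"dy":0,"dz":0,"ax":0,"ay":0,"az":0,"gripper":0.45}
    - {"dx":0,"dy":0,"dz":0,"ax":0,"ay":0,"az":0,"gripper":0.45}
    - {"dx":0,"dy":0,"dz":0,"ax":0,"ay":0,"az":0,"gripper":0}
    - {"dx":0,"dy":0,"dz":0,"ax":0,"ay":0,"az":0,"gripper":0}
    - {"dx":0,"dy":0,"dz":0,"ax":0,"ay":0,"az":0,"gripper":0}
    - {"dx":0,"dy":0,"dz":0,"ax":0,"ay":0,"az":0,"gripper":0}
    - {"dx":0,"dy":0,"dz":0,"ax":0,"ay":0,"az":0,"gripper":0}
    - {"dx":0,"dy":0,"dz":0,"ax":0,"ay":0,"az":0,"gripper":0}

```text
clock: 15.5
eef_pos: [502.3, 285.6, 124.9]
tool_rot: [3.14, -0.001, 1.536]
force: [0.9, -0.2, 5.6]
width: 12.9
gripper_force: 62.1
```

Run:
```python
from h import *
s=ctrl.read_state();p=np.array(s['eef_pos']);print(p)
p[2]=280
P1=[583.4-20*.995,66.4+2+20*.1,280]
go(*P1,84,pos=p)
```

```text
[502.31918949 285.6224974  124.92561135]
yaw -4.0: az 0.0446 x1 | total tool mm [-207.6   83.3   -0. ] scaled [-0.6922  0.2778 -0.    ] rows 4 each [-0.173   0.0695 -0.    ]
```

step_arm:
  plan:
    - {"dx":0,"dy":0,"dz":-0.06,"ax":0,"ay":0,"az":0,"gripper":0}
    - {"dx":0,"dy":0,"dz":-0.13,"ax":0,"ay":0,"az":0,"gripper":0}
    - {"dx":0,"dy":0,"dz":-0.16,"ax":0,"ay":0,"az":0,"gripper":0}
    - {"dx":0,"dy":0,"dz":-0.15,"ax":0,"ay":0,"az":0.02,"gripper":0}
    - {"dx":0,"dy":0,"dz":-0.083,"ax":0,"ay":0,"az":0.025,"gripper":0}
    - {"dx":-0.0907,"dy":0.045,"dz":0,"ax":0,"ay":0,"az":0,"gripper":0}
    - {"dx":-0.15,"dy":0.075,"dz":0,"ax":0,"ay":0,"az":0,"gripper":0}
    - {"dx":-0.15,"dy":0.075,"dz":0,"ax":0,"ay":0,"az":0,"gripper":0}
    - {"dx":-0.15,"dy":0.075,"dz":0,"ax":0,"ay":0,"az":0,"gripper":0}
    - {"dx":-0.1,"dy":0.05,"dz":0,"ax":0,"ay":0,"az":0,"gripper":0}
    - {"dx":-0.05,"dy":0.025,"dz":0,"ax":0,"ay":0,"az":0,"gripper":0}
    - {"dx":0,"dy":0,"dz":0.1,"ax":0,"ay":0,"az":0,"gripper":0}
    - {"dx":0,"dy":0,"dz":0,"ax":0,"ay":0,"az":0,"gripper":0}
    - {"dx":0,"dy":0,"dz":0,"ax":0,"ay":0,"az":0,"gripper":0}
    - {"dx":0,"dy":0,"dz":0,"ax":0,"ay":0,"az":0,"gripper":0}

```text
clock: 17.38
eef_pos: [583.3, 69.2, 270.4]
tool_rot: [3.14, -0.001, 1.467]
force: [-0.3, 0.5, -0.3]
width: 12.3
gripper_force: 61.2
```

Run:
```python
from h import *
go(583.6,68.7,197.4,84)
cas([('c1',359,277,0),('c2',424,392,0)])
```

```text
yaw -0.0: az 0.0004 x1 | total tool mm [-0.5  0.3 73. ] scaled [-0.0016  0.0011  0.2433] rows 2 each [-0.0008  0.0006  0.1216]
top c1 55 [359.  278.5] [13.5 24. ] 24.1 top 123.4
top c2 54 [423.8 393.5] [23.7 14. ] 84.7 top 123.0
scene c1 52 [360.4 276.2] [13.6 23.1] 22.3 top 123.9
scene c2 43 [424.8 392.2] [25.5 14.5] 82.7 top 124.8
```

step_arm:
  plan:
    - {"dx":-0.002,"dy":0.001,"dz":0.08,"ax":0,"ay":0,"az":0,"gripper":0}
    - {"dx":0,"dy":0,"dz":0.08,"ax":0,"ay":0,"az":0,"gripper":0}
    - {"dx":0,"dy":0,"dz":0.05,"ax":0,"ay":0,"az":0,"gripper":0}
    - {"dx":0,"dy":0,"dz":0.0333,"ax":0,"ay":0,"az":0,"gripper":0}
    - {"dx":0,"dy":0,"dz":0,"ax":0,"ay":0,"az":0,"gripper":0}
    - {"dx":0,"dy":0,"dz":0,"ax":0,"ay":0,"az":0,"gripper":0}
    - {"dx":0,"dy":0,"dz":0,"ax":0,"ay":0,"az":0,"gripper":0}

```text
clock: 18.35
eef_pos: [583.6, 67.9, 197.0]
tool_rot: [3.14, -0.0, 1.466]
force: [-1.0, -0.1, -1.5]
width: 12.2
gripper_force: 61.2
```

step_arm:
  plan:
    - {"dx":-0.02,"dy":0,"dz":0,"ax":0,"ay":0,"az":0,"gripper":0}
    - {"dx":-0.02,"dy":0,"dz":0,"ax":0,"ay":0,"az":0,"gripper":0}
    - {"dx":-0.02,"dy":0,"dz":0,"ax":0,"ay":0,"az":0,"gripper":0}
    - {"dx":0,"dy":0,"dz":0,"ax":0,"ay":0,"az":0,"gripper":0}
    - {"dx":0,"dy":0,"dz":0,"ax":0,"ay":0,"az":0,"gripper":0}

```text
clock: 18.98
eef_pos: [581.2, 50.1, 196.3]
tool_rot: [-3.141, -0.0, 1.466]
force: [-0.0, -0.9, -1.2]
width: 12.5
gripper_force: 61.3
```

step_arm:
  plan:
    - {"dx":-0.02,"dy":0,"dz":-0.002,"ax":0,"ay":0,"az":0,"gripper":0}
    - {"dx":-0.02,"dy":0,"dz":0,"ax":0,"ay":0,"az":0,"gripper":0}
    - {"dx":-0.02,"dy":0,"dz":0,"ax":0,"ay":0,"az":0,"gripper":0}
    - {"dx":-0.004,"dy":0,"dz":0,"ax":0,"ay":0,"az":0,"gripper":0}
    - {"dx":0,"dy":0,"dz":0,"ax":0,"ay":0,"az":0,"gripper":0}
    - {"dx":0,"dy":0,"dz":0,"ax":0,"ay":0,"az":0,"gripper":0}

```text
clock: 19.73
eef_pos: [579.2, 31.2, 196.9]
tool_rot: [-3.142, -0.0, 1.466]
force: [-0.5, 0.8, -0.6]
width: 12.5
gripper_force: 61.3
```

step_arm:
  plan:
    - {"dx":-0.005,"dy":0,"dz":0,"ax":0,"ay":0,"az":0,"gripper":0}
    - {"dx":0,"dy":0,"dz":0,"ax":0,"ay":0,"az":0,"gripper":0}
    - {"dx":0,"dy":0,"dz":0,"ax":0,"ay":0,"az":0,"gripper":0}

```text
clock: 20.1
eef_pos: [579.0, 29.4, 196.9]
tool_rot: [-3.142, -0.0, 1.466]
force: [-0.3, -0.9, -1.0]
width: 12.7
gripper_force: 61.3
```

step_arm:
  plan:
    - {"dx":-0.005,"dy":0,"dz":0,"ax":0,"ay":0,"az":0,"gripper":0}
    - {"dx":0,"dy":0,"dz":0,"ax":0,"ay":0,"az":0,"gripper":0}
    - {"dx":0,"dy":0,"dz":0,"ax":0,"ay":0,"az":0,"gripper":0}

```text
clock: 20.48
eef_pos: [578.9, 28.3, 196.9]
tool_rot: [-3.142, -0.0, 1.466]
force: [0.1, 0.5, -1.8]
width: 12.6
gripper_force: 61.3
```

step_arm:
  plan:
    - {"dx":-0.005,"dy":0,"dz":0,"ax":0,"ay":0,"az":0,"gripper":0}
    - {"dx":0,"dy":0,"dz":0,"ax":0,"ay":0,"az":0,"gripper":0}
    - {"dx":0,"dy":0,"dz":0,"ax":0,"ay":0,"az":0,"gripper":0}

```text
clock: 20.85
eef_pos: [578.8, 27.4, 196.9]
tool_rot: [-3.141, -0.001, 1.466]
force: [1.3, 5.0, -1.1]
width: 12.7
gripper_force: 61.2
```

step_arm:
  plan:
    - {"dx":0.0115,"dy":0,"dz":0,"ax":0,"ay":0,"az":0,"gripper":0}
    - {"dx":0,"dy":0,"dz":0,"ax":0,"ay":0,"az":0,"gripper":0}
    - {"dx":0,"dy":0,"dz":0.012,"ax":0,"ay":0,"az":0,"gripper":0}
    - {"dx":0,"dy":0,"dz":0.01,"ax":0,"ay":0,"az":0,"gripper":0}
    - {"dx":0,"dy":0,"dz":0,"ax":0,"ay":0,"az":0,"gripper":0}
    - {"dx":0,"dy":0,"dz":0,"ax":0,"ay":0,"az":0,"gripper":0}

```text
clock: 21.6
eef_pos: [579.1, 29.7, 190.3]
tool_rot: [-3.142, 0.0, 1.466]
force: [0.3, 1.0, -1.5]
width: 12.8
gripper_force: 61.3
```

step_arm:
  plan:
    - {"dx":0,"dy":0,"dz":0.01,"ax":0,"ay":0,"az":0,"gripper":0}
    - {"dx":0,"dy":0,"dz":0.002,"ax":0,"ay":0,"az":0,"gripper":0}
    - {"dx":0,"dy":0,"dz":0,"ax":0,"ay":0,"az":0,"gripper":0}
    - {"dx":0,"dy":0,"dz":0,"ax":0,"ay":0,"az":0,"gripper":0}

```text
clock: 22.1
eef_pos: [579.0, 29.9, 186.7]
tool_rot: [-3.142, -0.0, 1.466]
force: [0.1, -0.2, 0.7]
width: 12.6
gripper_force: 61.5
```

step_arm:
  plan:
    - {"dx":0,"dy":0,"dz":0,"ax":0,"ay":0,"az":0,"gripper":0.3}
    - {"dx":0,"dy":0,"dz":0,"ax":0,"ay":0,"az":0,"gripper":0.4}
    - {"dx":0,"dy":0,"dz":0,"ax":0,"ay":0,"az":0,"gripper":0.4}
    - {"dx":0,"dy":0,"dz":0,"ax":0,"ay":0,"az":0,"gripper":0.4}
    - {"dx":0,"dy":0,"dz":-0.07,"ax":0,"ay":0,"az":0,"gripper":0.4}
    - {"dx":0,"dy":0,"dz":-0.08,"ax":0,"ay":0,"az":0,"gripper":0.4}
    - {"dx":0,"dy":0,"dz":-0.08,"ax":0,"ay":0,"az":0.111,"gripper":0.4}
    - {"dx":0,"dy":0,"dz":0,"ax":0,"ay":0,"az":0.111,"gripper":0.4}
    - {"dx":0,"dy":0,"dz":0,"ax":0,"ay":0,"az":0.111,"gripper":0.4}
    - {"dx":0,"dy":0,"dz":0,"ax":0,"ay":0,"az":0.111,"gripper":0.4}
    - {"dx":0,"dy":0,"dz":0,"ax":0,"ay":0,"az":0.111,"gripper":0.4}
    - {"dx":0,"dy":0,"dz":0,"ax":0,"ay":0,"az":0.111,"gripper":0.4}
    - {"dx":0,"dy":0,"dz":0,"ax":0,"ay":0,"az":0.111,"gripper":0.4}
    - {"dx":0,"dy":0,"dz":0,"ax":0,"ay":0,"az":0.111,"gripper":0.4}
    - {"dx":0,"dy":0,"dz":0,"ax":0,"ay":0,"az":0.112,"gripper":0.4}
    - {"dx":0,"dy":0,"dz":0,"ax":0,"ay":0,"az":0,"gripper":0.4}
    - {"dx":0,"dy":0,"dz":0,"ax":0,"ay":0,"az":0,"gripper":0.4}
    - {"dx":0,"dy":0,"dz":0,"ax":0,"ay":0,"az":0,"gripper":0.4}

```text
clock: 24.35
eef_pos: [579.1, 29.8, 255.8]
tool_rot: [-3.141, -0.0, -0.104]
force: [0.2, -0.2, -0.9]
width: 33.8
gripper_force: 0.0
```

Run:
```python
from h import *
s=ctrl.read_state();print(np.round(s['qpos'],2))
go(651.7,22.5,195,-6)
cas([('c1',359,277,0),('c2',424,392,0),('hung',579,30,62)])
a=load('scene');t=cv2.cvtColor(a['color'],cv2.COLOR_RGB2BGR)
cv2.imwrite('pics/c8.png',cv2.resize(t[140:250,260:380],None,fx=5,fy=5,interpolation=cv2.INTER_CUBIC))
```

```text
[-0.6   0.66  0.84  1.73 -0.57  1.01 -1.23]
yaw -0.1: az 0.0007 x1 | total tool mm [73.  -0.3 60.8] scaled [ 0.2432 -0.001   0.2026] rows 2 each [ 0.1216 -0.0005  0.1013]
top c1 none 0
top c2 53 [423.9 393.2] [22.4 13.8] 84.5 top 123.2
top hung none 0
scene c1 51 [359.9 277.5] [14.4 25.6] 21.9 top 123.3
scene c2 44 [425. 394.] [14. 25.] 2.9 top 124.2
scene hung 58 [577.   29.9] [23.6 12.9] 88.2 top 184.4
```

View pics/c8.png

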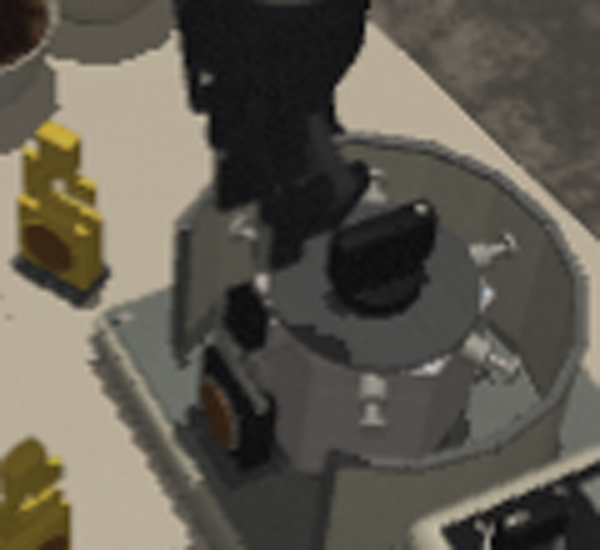

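The cassette hangs at crop (235,400), just as the old one did. Knob is at (385,245). Going to the knob.

step_arm:
  plan:
    - {"dx":0.1216,"dy":0,"dz":0,"ax":0,"ay":0,"az":0,"gripper":0.4}
    - {"dx":0.1216,"dy":0,"dz":0,"ax":0,"ay":0,"az":0,"gripper":0.4}
    - {"dx":0,"dy":0,"dz":0,"ax":0,"ay":0,"az":0,"gripper":0.4}
    - {"dx":0,"dy":0,"dz":0.08,"ax":0,"ay":0,"az":0,"gripper":0.4}
    - {"dx":0,"dy":0,"dz":0.08,"ax":0,"ay":0,"az":0,"gripper":0.4}
    - {"dx":0,"dy":0,"dz":0.0426,"ax":0,"ay":0,"az":0,"gripper":0.4}
    - {"dx":0,"dy":0,"dz":0,"ax":0,"ay":0,"az":0,"gripper":0.4}
    - {"dx":0,"dy":0,"dz":0,"ax":0,"ay":0,"az":0,"gripper":0.4}

```text
clock: 25.45
eef_pos: [652.0, 22.0, 195.9]
tool_rot: [-3.142, -0.001, -0.105]
force: [0.5, -0.1, 1.1]
width: 34.2
gripper_force: 0.0
```

step_arm:
  plan:
    - {"dx":0,"dy":0,"dz":0,"ax":0,"ay":0,"az":0,"gripper":0}
    - {"dx":0,"dy":0,"dz":0,"ax":0,"ay":0,"az":0,"gripper":0}
    - {"dx":0,"dy":0,"dz":0,"ax":0,"ay":0,"az":0,"gripper":0}
    - {"dx":0,"dy":0,"dz":0,"ax":0,"ay":0,"az":0,"gripper":0}
    - {"dx":0,"dy":0,"dz":0,"ax":0,"ay":0,"az":0,"gripper":0}

```text
clock: 26.08
eef_pos: [652.3, 23.8, 196.2]
tool_rot: [-3.139, -0.002, -0.104]
force: [-0.9, 4.5, 5.6]
width: 15.4
gripper_force: 60.0
```

step_arm:
  plan:
    - {"dx":0,"dy":-0.004,"dz":0,"ax":0,"ay":0,"az":-0.03,"gripper":0}
    - {"dx":0,"dy":0,"dz":0,"ax":0,"ay":0,"az":-0.05,"gripper":0}
    - {"dx":0,"dy":0,"dz":0,"ax":0,"ay":0,"az":-0.06,"gripper":0}
    - {"dx":0,"dy":0,"dz":0,"ax":0,"ay":0,"az":-0.06,"gripper":0}
    - {"dx":0,"dy":0,"dz":0,"ax":0,"ay":0,"az":-0.06,"gripper":0}
    - {"dx":0,"dy":0,"dz":0,"ax":0,"ay":0,"az":-0.06,"gripper":0}
    - {"dx":0,"dy":0,"dz":0,"ax":0,"ay":0,"az":-0.06,"gripper":0}
    - {"dx":0,"dy":0,"dz":0,"ax":0,"ay":0,"az":-0.06,"gripper":0}
    - {"dx":0,"dy":0,"dz":0,"ax":0,"ay":0,"az":-0.06,"gripper":0}
    - {"dx":0,"dy":0,"dz":0,"ax":0,"ay":0,"az":-0.06,"gripper":0}
    - {"dx":0,"dy":0,"dz":0,"ax":0,"ay":0,"az":-0.05,"gripper":0}
    - {"dx":0,"dy":0,"dz":0,"ax":0,"ay":0,"az":-0.04,"gripper":0}
    - {"dx":0,"dy":0,"dz":0,"ax":0,"ay":0,"az":-0.017,"gripper":0}
    - {"dx":0,"dy":0,"dz":0,"ax":0,"ay":0,"az":0,"gripper":0}
    - {"dx":0,"dy":0,"dz":0,"ax":0,"ay":0,"az":0,"gripper":0}
    - {"dx":0,"dy":0,"dz":0,"ax":0,"ay":0,"az":0,"gripper":0}

```text
clock: 28.08
eef_pos: [652.8, 22.7, 196.2]
tool_rot: [3.139, -0.001, 0.941]
force: [0.4, 0.3, 6.1]
width: 14.9
gripper_force: 59.9
```

step_arm:
  plan:
    - {"dx":0,"dy":0,"dz":0,"ax":0,"ay":0,"az":0,"gripper":0.4}
    - {"dx":0,"dy":0,"dz":0,"ax":0,"ay":0,"az":0,"gripper":0.45}
    - {"dx":0,"dy":0,"dz":0,"ax":0,"ay":0,"az":0,"gripper":0.45}
    - {"dx":0,"dy":0,"dz":0,"ax":0,"ay":0,"az":0,"gripper":0.45}
    - {"dx":0,"dy":0,"dz":-0.1,"ax":0,"ay":0,"az":0,"gripper":0.45}
    - {"dx":0,"dy":0,"dz":-0.12,"ax":0,"ay":0,"az":-0.1,"gripper":0.45}
    - {"dx":0,"dy":0,"dz":0,"ax":0,"ay":0,"az":-0.11,"gripper":0.45}
    - {"dx":0,"dy":0,"dz":0,"ax":0,"ay":0,"az":-0.11,"gripper":0.45}
    - {"dx":0,"dy":0,"dz":0,"ax":0,"ay":0,"az":-0.11,"gripper":0.45}
    - {"dx":0,"dy":0,"dz":0,"ax":0,"ay":0,"az":-0.11,"gripper":0.45}
    - {"dx":0,"dy":0,"dz":0,"ax":0,"ay":0,"az":-0.11,"gripper":0.45}
    - {"dx":0,"dy":0,"dz":0,"ax":0,"ay":0,"az":0,"gripper":0.45}
    - {"dx":0,"dy":0,"dz":0,"ax":0,"ay":0,"az":0,"gripper":0.45}
    - {"dx":0,"dy":0,"dz":0,"ax":0,"ay":0,"az":0,"gripper":0.45}

```text
clock: 29.82
eef_pos: [651.7, 23.4, 260.8]
tool_rot: [-3.141, 0.0, 1.962]
force: [-0.7, 0.2, 0.3]
width: 37.9
gripper_force: 0.0
```

Run:
```python
from h import *
cas([('c1',359,277,0),('c2',424,392,0),('pos240',622.8,-41.7,62)])
go(359.3,277.7,260,113)
```

```text
top c1 55 [359.1 278.7] [13.9 24.5] 21.1 top 123.1
top c2 54 [423.8 393.7] [24.5 14. ] 84.5 top 123.3
top pos240 none 0
scene c1 55 [360.7 275.5] [14.6 24.4] 20.1 top 123.6
scene c2 43 [424.9 393.3] [25.5 14.4] 85.0 top 124.3
scene pos240 67 [607.4 -37.5] [16.  21.6] 58.4 top 185.2
yaw 0.5: az -0.0060 x1 | total tool mm [ 348.3 -169.9    0.8] scaled [ 1.1609 -0.5662  0.0028] rows 7 each [ 0.1658 -0.0809  0.0004]
```

step_arm:
  plan:
    - {"dx":0.08,"dy":-0.039,"dz":0,"ax":0,"ay":0,"az":0,"gripper":0.45}
    - {"dx":0.165,"dy":-0.0805,"dz":0,"ax":0,"ay":0,"az":0,"gripper":0.45}
    - {"dx":0.165,"dy":-0.0805,"dz":0,"ax":0,"ay":0,"az":0,"gripper":0.45}
    - {"dx":0.165,"dy":-0.0805,"dz":0,"ax":0,"ay":0,"az":0,"gripper":0.45}
    - {"dx":0.165,"dy":-0.0805,"dz":0,"ax":0,"ay":0,"az":0,"gripper":0.45}
    - {"dx":0.165,"dy":-0.0805,"dz":0,"ax":0,"ay":0,"az":0,"gripper":0.45}
    - {"dx":0.165,"dy":-0.0805,"dz":0,"ax":0,"ay":0,"az":0,"gripper":0.45}
    - {"dx":0.0909,"dy":-0.0442,"dz":0,"ax":0,"ay":0,"az":0.012,"gripper":0.45}
    - {"dx":0,"dy":0,"dz":0.1,"ax":0,"ay":0,"az":0,"gripper":0.45}
    - {"dx":0,"dy":0,"dz":0.15,"ax":0,"ay":0,"az":0,"gripper":0.45}
    - {"dx":0,"dy":0,"dz":0.05,"ax":0,"ay":0,"az":0,"gripper":0.45}
    - {"dx":0,"dy":0,"dz":0,"ax":0,"ay":0,"az":0,"gripper":0.45}
    - {"dx":0,"dy":0,"dz":0,"ax":0,"ay":0,"az":0,"gripper":0.45}
    - {"dx":0,"dy":0,"dz":0,"ax":0,"ay":0,"az":0,"gripper":0.45}

```text
clock: 31.68
eef_pos: [362.1, 280.6, 171.8]
tool_rot: [3.14, -0.001, 1.945]
force: [0.6, 0.8, -0.5]
width: 38.4
gripper_force: 0.0
```

Run:
```python
from h import *
cas([('c1',359,277,0),('c2',424,392,0)])
go(359.3,277.5,125.0,111.5)
```

```text
top c1 none 1
top c2 none 0
scene c1 50 [360.3 276.4] [13.7 23.9] 19.1 top 123.8
scene c2 none 0
yaw 0.1: az -0.0009 x1 | total tool mm [-1.8 -3.5 46.7] scaled [-0.006  -0.0118  0.1555] rows 1 each [-0.006  -0.0118  0.1555]
```

step_arm:
  plan:
    - {"dx":-0.006,"dy":-0.0118,"dz":0,"ax":0,"ay":0,"az":0,"gripper":0.45}
    - {"dx":0,"dy":0,"dz":0.08,"ax":0,"ay":0,"az":0,"gripper":0.45}
    - {"dx":0,"dy":0,"dz":0.05,"ax":0,"ay":0,"az":0,"gripper":0.45}
    - {"dx":0,"dy":0,"dz":0.0255,"ax":0,"ay":0,"az":0,"gripper":0.45}
    - {"dx":0,"dy":0,"dz":0,"ax":0,"ay":0,"az":0,"gripper":0.45}
    - {"dx":0,"dy":0,"dz":0,"ax":0,"ay":0,"az":0,"gripper":0.45}
    - {"dx":0,"dy":0,"dz":0,"ax":0,"ay":0,"az":0,"gripper":0}
    - {"dx":0,"dy":0,"dz":0,"ax":0,"ay":0,"az":0,"gripper":0}
    - {"dx":0,"dy":0,"dz":0,"ax":0,"ay":0,"az":0,"gripper":0}
    - {"dx":0,"dy":0,"dz":0,"ax":0,"ay":0,"az":0,"gripper":0}
    - {"dx":0,"dy":0,"dz":0,"ax":0,"ay":0,"az":0,"gripper":0}
    - {"dx":0,"dy":0,"dz":0,"ax":0,"ay":0,"az":0,"gripper":0}

```text
clock: 33.28
eef_pos: [359.5, 277.6, 124.7]
tool_rot: [3.14, -0.001, 1.945]
force: [0.8, 0.7, 5.7]
width: 12.7
gripper_force: 61.6
```

Run:
```python
from h import *
p=np.array(ctrl.read_state()['eef_pos']);p[2]+=172
go(583.6,68.2,300,84,pos=p)
```

```text
yaw -27.4: az 0.1016 x3 | total tool mm [-184.8  244.8   -3.3] scaled [-0.6161  0.8159 -0.0109] rows 6 each [-0.1027  0.136  -0.0018]
```

step_arm:
  plan:
    - {"dx":0,"dy":0,"dz":-0.06,"ax":0,"ay":0,"az":0,"gripper":0}
    - {"dx":0,"dy":0,"dz":-0.13,"ax":0,"ay":0,"az":0,"gripper":0}
    - {"dx":0,"dy":0,"dz":-0.16,"ax":0,"ay":0,"az":0.0816,"gripper":0}
    - {"dx":0,"dy":0,"dz":-0.15,"ax":0,"ay":0,"az":0.1116,"gripper":0}
    - {"dx":0,"dy":0,"dz":-0.073,"ax":0,"ay":0,"az":0.1116,"gripper":0}
    - {"dx":-0.06,"dy":0.08,"dz":0,"ax":0,"ay":0,"az":0,"gripper":0}
    - {"dx":-0.1,"dy":0.133,"dz":0,"ax":0,"ay":0,"az":0,"gripper":0}
    - {"dx":-0.11,"dy":0.145,"dz":0,"ax":0,"ay":0,"az":0,"gripper":0}
    - {"dx":-0.11,"dy":0.145,"dz":0,"ax":0,"ay":0,"az":0,"gripper":0}
    - {"dx":-0.11,"dy":0.145,"dz":0,"ax":0,"ay":0,"az":0,"gripper":0}
    - {"dx":-0.086,"dy":0.115,"dz":0,"ax":0,"ay":0,"az":0,"gripper":0}
    - {"dx":-0.04,"dy":0.053,"dz":0,"ax":0,"ay":0,"az":0,"gripper":0}
    - {"dx":0,"dy":0,"dz":0.1,"ax":0,"ay":0,"az":0,"gripper":0}
    - {"dx":0,"dy":0,"dz":0,"ax":0,"ay":0,"az":0,"gripper":0}
    - {"dx":0,"dy":0,"dz":0,"ax":0,"ay":0,"az":0,"gripper":0}
    - {"dx":0,"dy":0,"dz":0,"ax":0,"ay":0,"az":0,"gripper":0}

```text
clock: 35.28
eef_pos: [583.3, 68.4, 267.3]
tool_rot: [3.14, -0.001, 1.467]
force: [-0.6, -0.2, -1.0]
width: 12.5
gripper_force: 60.7
```

Run:
```python
from h import *
go(583.6,68.2,197.0,84)
cas([('c2',424,392,0)])
```

```text
yaw -0.1: az 0.0006 x1 | total tool mm [-0.2  0.3 70.3] scaled [-0.0006  0.0011  0.2342] rows 2 each [-0.0003  0.0005  0.1171]
top c2 53 [423.8 392.7] [22.9 13.9] 85.2 top 123.4
scene c2 42 [425.1 392.6] [24.1 13.9] 88.3 top 125.0
```

step_arm:
  plan:
    - {"dx":0,"dy":0.001,"dz":0.08,"ax":0,"ay":0,"az":0,"gripper":0}
    - {"dx":0,"dy":0,"dz":0.08,"ax":0,"ay":0,"az":0,"gripper":0}
    - {"dx":0,"dy":0,"dz":0.05,"ax":0,"ay":0,"az":0,"gripper":0}
    - {"dx":0,"dy":0,"dz":0.0242,"ax":0,"ay":0,"az":0,"gripper":0}
    - {"dx":0,"dy":0,"dz":0,"ax":0,"ay":0,"az":0,"gripper":0}
    - {"dx":0,"dy":0,"dz":0,"ax":0,"ay":0,"az":0,"gripper":0}
    - {"dx":-0.02,"dy":0,"dz":0,"ax":0,"ay":0,"az":0,"gripper":0}
    - {"dx":-0.02,"dy":0,"dz":0,"ax":0,"ay":0,"az":0,"gripper":0}
    - {"dx":-0.02,"dy":0,"dz":0,"ax":0,"ay":0,"az":0,"gripper":0}
    - {"dx":0,"dy":0,"dz":0,"ax":0,"ay":0,"az":0,"gripper":0}
    - {"dx":0,"dy":0,"dz":0,"ax":0,"ay":0,"az":0,"gripper":0}

```text
clock: 36.75
eef_pos: [581.5, 49.9, 195.9]
tool_rot: [-3.142, -0.0, 1.466]
force: [-0.5, 0.4, -1.3]
width: 12.7
gripper_force: 60.7
```

step_arm:
  plan:
    - {"dx":-0.02,"dy":0,"dz":0,"ax":0,"ay":0,"az":0,"gripper":0}
    - {"dx":-0.02,"dy":0,"dz":0,"ax":0,"ay":0,"az":0,"gripper":0}
    - {"dx":-0.02,"dy":0,"dz":0,"ax":0,"ay":0,"az":0,"gripper":0}
    - {"dx":-0.003,"dy":0,"dz":0,"ax":0,"ay":0,"az":0,"gripper":0}
    - {"dx":0,"dy":0,"dz":0,"ax":0,"ay":0,"az":0,"gripper":0}
    - {"dx":0,"dy":0,"dz":0,"ax":0,"ay":0,"az":0,"gripper":0}
    - {"dx":0,"dy":0,"dz":0,"ax":0,"ay":0,"az":0,"gripper":0}

```text
clock: 37.62
eef_pos: [579.5, 31.3, 195.9]
tool_rot: [-3.142, -0.0, 1.466]
force: [0.5, 0.3, -1.8]
width: 12.6
gripper_force: 60.7
```

step_arm:
  plan:
    - {"dx":-0.006,"dy":0,"dz":-0.002,"ax":0,"ay":0,"az":0,"gripper":0}
    - {"dx":0,"dy":0,"dz":0,"ax":0,"ay":0,"az":0,"gripper":0}
    - {"dx":0,"dy":0,"dz":0,"ax":0,"ay":0,"az":0,"gripper":0}

```text
clock: 38.0
eef_pos: [579.2, 29.3, 196.5]
tool_rot: [-3.141, -0.0, 1.466]
force: [0.1, -0.2, -0.6]
width: 13.0
gripper_force: 60.7
```

step_arm:
  plan:
    - {"dx":-0.003,"dy":0,"dz":0,"ax":0,"ay":0,"az":0,"gripper":0}
    - {"dx":0,"dy":0,"dz":0,"ax":0,"ay":0,"az":0,"gripper":0}
    - {"dx":0,"dy":0,"dz":0,"ax":0,"ay":0,"az":0,"gripper":0}

```text
clock: 38.38
eef_pos: [579.2, 28.9, 196.5]
tool_rot: [-3.141, -0.001, 1.466]
force: [0.1, 3.1, -1.2]
width: 12.8
gripper_force: 60.7
```

step_arm:
  plan:
    - {"dx":0.0075,"dy":0,"dz":0,"ax":0,"ay":0,"az":0,"gripper":0}
    - {"dx":0,"dy":0,"dz":0,"ax":0,"ay":0,"az":0,"gripper":0}
    - {"dx":0,"dy":0,"dz":0.012,"ax":0,"ay":0,"az":0,"gripper":0}
    - {"dx":0,"dy":0,"dz":0.01,"ax":0,"ay":0,"az":0,"gripper":0}
    - {"dx":0,"dy":0,"dz":0,"ax":0,"ay":0,"az":0,"gripper":0}
    - {"dx":0,"dy":0,"dz":0,"ax":0,"ay":0,"az":0,"gripper":0}

```text
clock: 39.12
eef_pos: [579.4, 30.5, 189.9]
tool_rot: [-3.142, 0.0, 1.466]
force: [0.2, -0.6, -2.0]
width: 12.9
gripper_force: 60.7
```

step_arm:
  plan:
    - {"dx":0,"dy":0,"dz":0.01,"ax":0,"ay":0,"az":0,"gripper":0}
    - {"dx":0,"dy":0,"dz":0.001,"ax":0,"ay":0,"az":0,"gripper":0}
    - {"dx":0,"dy":0,"dz":0,"ax":0,"ay":0,"az":0,"gripper":0}
    - {"dx":0,"dy":0,"dz":0,"ax":0,"ay":0,"az":0,"gripper":0}

```text
clock: 39.62
eef_pos: [579.4, 30.5, 186.6]
tool_rot: [3.141, -0.0, 1.466]
force: [-0.1, 0.1, -1.2]
width: 12.7
gripper_force: 60.8
```

step_arm:
  plan:
    - {"dx":0,"dy":0,"dz":0,"ax":0,"ay":0,"az":0,"gripper":0.3}
    - {"dx":0,"dy":0,"dz":0,"ax":0,"ay":0,"az":0,"gripper":0.4}
    - {"dx":0,"dy":0,"dz":0,"ax":0,"ay":0,"az":0,"gripper":0.4}
    - {"dx":0,"dy":0,"dz":0,"ax":0,"ay":0,"az":0,"gripper":0.4}
    - {"dx":0,"dy":0,"dz":-0.07,"ax":0,"ay":0,"az":0,"gripper":0.4}
    - {"dx":0,"dy":0,"dz":-0.08,"ax":0,"ay":0,"az":0,"gripper":0.4}
    - {"dx":0,"dy":0,"dz":-0.08,"ax":0,"ay":0,"az":0.111,"gripper":0.4}
    - {"dx":0,"dy":0,"dz":0,"ax":0,"ay":0,"az":0.111,"gripper":0.4}
    - {"dx":0,"dy":0,"dz":0,"ax":0,"ay":0,"az":0.111,"gripper":0.4}
    - {"dx":0.062,"dy":0.1057,"dz":0,"ax":0,"ay":0,"az":0,"gripper":0.4}
    - {"dx":0.0617,"dy":0.1057,"dz":0,"ax":0,"ay":0,"az":0,"gripper":0.4}
    - {"dx":0,"dy":0,"dz":0,"ax":0,"ay":0,"az":0,"gripper":0.4}
    - {"dx":0,"dy":0,"dz":0,"ax":0,"ay":0,"az":0,"gripper":0.4}
    - {"dx":0,"dy":0,"dz":0,"ax":0,"ay":0,"az":0,"gripper":0.4}

```text
clock: 41.38
eef_pos: [651.6, 23.5, 255.7]
tool_rot: [-3.141, 0.0, 0.943]
force: [-0.7, 0.3, -0.4]
width: 34.6
gripper_force: 0.0
```

Run:
```python
from h import *
go(652.5,23.2,196,54)
cas([('c2',424,392,0),('hung',579,30,62),('pos240',609,-36,62)])
P=cloud(load('scene')).reshape(-1,3);k=P[(np.hypot(P[:,0]-652,P[:,1]-23)<35)&(P[:,2]>198)&(P[:,2]<210)];print(len(k),cv2.minAreaRect(k[:,:2].astype(np.float32)))
```

```text
yaw -0.0: az 0.0002 x1 | total tool mm [ 0.3  0.9 59.7] scaled [0.0009 0.0029 0.1989] rows 1 each [0.0009 0.0029 0.1989]
top c2 53 [423.8 393.5] [23.3 13.9] 85.1 top 123.1
top hung none 0
top pos240 19 [611.4 -44.1] [ 8.  16.3] 89.6 top 186.0
scene c2 44 [424.9 393.1] [25.4 13.9] 84.2 top 124.6
scene hung 62 [576.7  28.5] [23.7 13.7] 81.9 top 184.6
scene pos240 66 [607.3 -37.9] [15.2 22.1] 52.3 top 185.4
116 ((650.1400756835938, 21.640413284301758), (52.441078186035156, 14.784539222717285), 53.499942779541016)
```

Hung at the load (576.7, 28.5), the same spot as before, and the knob wing is at 54°. Gripping and turning one click.

step_arm:
  plan:
    - {"dx":0.001,"dy":0.002,"dz":0.08,"ax":0,"ay":0,"az":0,"gripper":0.4}
    - {"dx":0,"dy":0,"dz":0.08,"ax":0,"ay":0,"az":0,"gripper":0.4}
    - {"dx":0,"dy":0,"dz":0.039,"ax":0,"ay":0,"az":0,"gripper":0.4}
    - {"dx":0,"dy":0,"dz":0,"ax":0,"ay":0,"az":0,"gripper":0.4}
    - {"dx":0,"dy":0,"dz":0,"ax":0,"ay":0,"az":0,"gripper":0.4}
    - {"dx":0,"dy":0,"dz":0,"ax":0,"ay":0,"az":0,"gripper":0}
    - {"dx":0,"dy":0,"dz":0,"ax":0,"ay":0,"az":0,"gripper":0}
    - {"dx":0,"dy":0,"dz":0,"ax":0,"ay":0,"az":0,"gripper":0}
    - {"dx":0,"dy":0,"dz":0,"ax":0,"ay":0,"az":0,"gripper":0}
    - {"dx":0,"dy":0,"dz":0,"ax":0,"ay":0,"az":0,"gripper":0}

```text
clock: 42.72
eef_pos: [653.4, 23.4, 197.0]
tool_rot: [3.141, -0.001, 0.943]
force: [-1.7, 1.2, 5.3]
width: 15.0
gripper_force: 60.6
```

step_arm:
  plan:
    - {"dx":0,"dy":0,"dz":0,"ax":0,"ay":0,"az":-0.03,"gripper":0}
    - {"dx":0,"dy":0,"dz":0,"ax":0,"ay":0,"az":-0.05,"gripper":0}
    - {"dx":0,"dy":0,"dz":0,"ax":0,"ay":0,"az":-0.06,"gripper":0}
    - {"dx":0,"dy":0,"dz":0,"ax":0,"ay":0,"az":-0.06,"gripper":0}
    - {"dx":0,"dy":0,"dz":0,"ax":0,"ay":0,"az":-0.06,"gripper":0}
    - {"dx":0,"dy":0,"dz":0,"ax":0,"ay":0,"az":-0.06,"gripper":0}
    - {"dx":0,"dy":0,"dz":0,"ax":0,"ay":0,"az":-0.06,"gripper":0}
    - {"dx":0,"dy":0,"dz":0,"ax":0,"ay":0,"az":-0.06,"gripper":0}
    - {"dx":0,"dy":0,"dz":0,"ax":0,"ay":0,"az":-0.06,"gripper":0}
    - {"dx":0,"dy":0,"dz":0,"ax":0,"ay":0,"az":-0.06,"gripper":0}
    - {"dx":0,"dy":0,"dz":0,"ax":0,"ay":0,"az":-0.05,"gripper":0}
    - {"dx":0,"dy":0,"dz":0,"ax":0,"ay":0,"az":-0.04,"gripper":0}
    - {"dx":0,"dy":0,"dz":0,"ax":0,"ay":0,"az":-0.017,"gripper":0}
    - {"dx":0,"dy":0,"dz":0,"ax":0,"ay":0,"az":0,"gripper":0}
    - {"dx":0,"dy":0,"dz":0,"ax":0,"ay":0,"az":0,"gripper":0}
    - {"dx":0,"dy":0,"dz":0,"ax":0,"ay":0,"az":0,"gripper":0}

```text
clock: 44.72
eef_pos: [653.8, 23.3, 197.1]
tool_rot: [3.14, 0.0, 1.99]
force: [-0.5, 1.0, 5.5]
width: 15.2
gripper_force: 60.7
```

step_arm:
  plan:
    - {"dx":0,"dy":0,"dz":0,"ax":0,"ay":0,"az":0,"gripper":0.4}
    - {"dx":0,"dy":0,"dz":0,"ax":0,"ay":0,"az":0,"gripper":0.45}
    - {"dx":0,"dy":0,"dz":0,"ax":0,"ay":0,"az":0,"gripper":0.45}
    - {"dx":0,"dy":0,"dz":0,"ax":0,"ay":0,"az":0,"gripper":0.45}
    - {"dx":0,"dy":0,"dz":-0.1,"ax":0,"ay":0,"az":0,"gripper":0.45}
    - {"dx":0,"dy":0,"dz":-0.12,"ax":0,"ay":0,"az":0.09,"gripper":0.45}
    - {"dx":0,"dy":0,"dz":0,"ax":0,"ay":0,"az":0.1,"gripper":0.45}
    - {"dx":0,"dy":0,"dz":0,"ax":0,"ay":0,"az":0.11,"gripper":0.45}
    - {"dx":0,"dy":0,"dz":0,"ax":0,"ay":0,"az":0,"gripper":0.45}
    - {"dx":0,"dy":0,"dz":0,"ax":0,"ay":0,"az":0,"gripper":0.45}
    - {"dx":0,"dy":0,"dz":0,"ax":0,"ay":0,"az":0,"gripper":0.45}

```text
clock: 46.1
eef_pos: [653.2, 23.1, 261.8]
tool_rot: [-3.141, -0.0, 1.521]
force: [-0.1, -1.0, -0.2]
width: 38.7
gripper_force: 0.0
```

Run:
```python
from h import *
go(424.3,393,260,87)
cas([('c2',424,392,0),('pos240',609,-36,62),('pos300',682,-43,62)])
P=cloud(load('scene')).reshape(-1,3);k=P[(np.hypot(P[:,0]-652,P[:,1]-23)<35)&(P[:,2]>198)&(P[:,2]<210)];print(len(k),cv2.minAreaRect(k[:,:2].astype(np.float32)))
```

```text
yaw -0.1: az 0.0015 x1 | total tool mm [ 357.4 -247.9    1.8] scaled [ 1.1912 -0.8263  0.006 ] rows 8 each [ 0.1489 -0.1033  0.0007]
top c2 52 [424.1 392.9] [22.8 13.6] 83.5 top 123.5
top pos240 none 0
top pos300 none 0
scene c2 41 [425.1 393. ] [22.7 14. ] 84.1 top 124.4
scene pos240 70 [608.2 -38.5] [15.9 23.7] 55.9 top 184.5
scene pos300 59 [682.5 -45.7] [25.6 13.8] 25.2 top 185.5
132 ((651.49072265625, 21.927997589111328), (19.339271545410156, 54.9681510925293), 23.852766036987305)
```

step_arm:
  plan:
    - {"dx":0.08,"dy":-0.055,"dz":0,"ax":0,"ay":0,"az":0,"gripper":0.45}
    - {"dx":0.145,"dy":-0.1006,"dz":0,"ax":0,"ay":0,"az":0,"gripper":0.45}
    - {"dx":0.145,"dy":-0.1006,"dz":0,"ax":0,"ay":0,"az":0,"gripper":0.45}
    - {"dx":0.145,"dy":-0.1006,"dz":0,"ax":0,"ay":0,"az":0,"gripper":0.45}
    - {"dx":0.145,"dy":-0.1006,"dz":0,"ax":0,"ay":0,"az":0,"gripper":0.45}
    - {"dx":0.145,"dy":-0.1006,"dz":0,"ax":0,"ay":0,"az":0,"gripper":0.45}
    - {"dx":0.145,"dy":-0.1006,"dz":0,"ax":0,"ay":0,"az":0,"gripper":0.45}
    - {"dx":0.145,"dy":-0.1006,"dz":0,"ax":0,"ay":0,"az":0,"gripper":0.45}
    - {"dx":0.096,"dy":-0.067,"dz":0,"ax":0,"ay":0,"az":0.02,"gripper":0.45}
    - {"dx":0,"dy":0,"dz":0.1,"ax":0,"ay":0,"az":0,"gripper":0.45}
    - {"dx":0,"dy":0,"dz":0.15,"ax":0,"ay":0,"az":0,"gripper":0.45}
    - {"dx":0,"dy":0,"dz":0.05,"ax":0,"ay":0,"az":0,"gripper":0.45}
    - {"dx":0,"dy":0,"dz":0,"ax":0,"ay":0,"az":0,"gripper":0.45}
    - {"dx":0,"dy":0,"dz":0,"ax":0,"ay":0,"az":0,"gripper":0.45}
    - {"dx":0,"dy":0,"dz":0,"ax":0,"ay":0,"az":0,"gripper":0.45}

```text
clock: 48.08
eef_pos: [424.8, 393.3, 173.4]
tool_rot: [3.14, -0.002, 1.488]
force: [0.2, -0.1, -0.0]
width: 38.4
gripper_force: 0.0
```

Run:
```python
from h import *
go(424.3,393,125.0,85)
cas([('c2',424,392,0)])
```

```text
yaw -0.2: az 0.0027 x1 | total tool mm [-0.4 -0.5 48.4] scaled [-0.0013 -0.0017  0.1613] rows 1 each [-0.0013 -0.0017  0.1613]
top c2 42 [423.3 391.1] [13.1 19. ] 1.2 top 123.9
scene c2 39 [425.5 393.2] [23.  14.3] 86.9 top 124.4
```

step_arm:
  plan:
    - {"dx":-0.001,"dy":-0.001,"dz":0,"ax":0,"ay":0,"az":0,"gripper":0.45}
    - {"dx":0,"dy":0,"dz":0.08,"ax":0,"ay":0,"az":0,"gripper":0.45}
    - {"dx":0,"dy":0,"dz":0.05,"ax":0,"ay":0,"az":0,"gripper":0.45}
    - {"dx":0,"dy":0,"dz":0.0313,"ax":0,"ay":0,"az":0,"gripper":0.45}
    - {"dx":0,"dy":0,"dz":0,"ax":0,"ay":0,"az":0,"gripper":0.45}
    - {"dx":0,"dy":0,"dz":0,"ax":0,"ay":0,"az":0,"gripper":0.45}
    - {"dx":0,"dy":0,"dz":0,"ax":0,"ay":0,"az":0,"gripper":0}
    - {"dx":0,"dy":0,"dz":0,"ax":0,"ay":0,"az":0,"gripper":0}
    - {"dx":0,"dy":0,"dz":0,"ax":0,"ay":0,"az":0,"gripper":0}
    - {"dx":0,"dy":0,"dz":0,"ax":0,"ay":0,"az":0,"gripper":0}
    - {"dx":0,"dy":0,"dz":0,"ax":0,"ay":0,"az":0,"gripper":0}
    - {"dx":0,"dy":0,"dz":0,"ax":0,"ay":0,"az":0,"gripper":0}

```text
clock: 49.68
eef_pos: [424.4, 392.8, 124.1]
tool_rot: [3.14, -0.001, 1.488]
force: [0.8, -0.2, 5.7]
width: 12.8
gripper_force: 61.6
```

Run:
```python
from h import *
p=np.array(ctrl.read_state()['eef_pos']);p[2]+=172
go(584.0,68.2,300,84,pos=p)
```

```text
yaw -1.2: az 0.0138 x1 | total tool mm [-306.2  192.7   -3.9] scaled [-1.0206  0.6423 -0.0128] rows 7 each [-0.1458  0.0918 -0.0018]
```

step_arm:
  plan:
    - {"dx":0,"dy":0,"dz":-0.06,"ax":0,"ay":0,"az":0,"gripper":0}
    - {"dx":0,"dy":0,"dz":-0.13,"ax":0,"ay":0,"az":0,"gripper":0}
    - {"dx":0,"dy":0,"dz":-0.16,"ax":0,"ay":0,"az":0,"gripper":0}
    - {"dx":0,"dy":0,"dz":-0.15,"ax":0,"ay":0,"az":0,"gripper":0}
    - {"dx":0,"dy":0,"dz":-0.073,"ax":0,"ay":0,"az":0.0138,"gripper":0}
    - {"dx":-0.07,"dy":0.045,"dz":0,"ax":0,"ay":0,"az":0,"gripper":0}
    - {"dx":-0.145,"dy":0.091,"dz":0,"ax":0,"ay":0,"az":0,"gripper":0}
    - {"dx":-0.145,"dy":0.091,"dz":0,"ax":0,"ay":0,"az":0,"gripper":0}
    - {"dx":-0.145,"dy":0.091,"dz":0,"ax":0,"ay":0,"az":0,"gripper":0}
    - {"dx":-0.145,"dy":0.091,"dz":0,"ax":0,"ay":0,"az":0,"gripper":0}
    - {"dx":-0.145,"dy":0.091,"dz":0,"ax":0,"ay":0,"az":0,"gripper":0}
    - {"dx":-0.145,"dy":0.091,"dz":0,"ax":0,"ay":0,"az":0,"gripper":0}
    - {"dx":-0.08,"dy":0.0513,"dz":0,"ax":0,"ay":0,"az":0,"gripper":0}
    - {"dx":0,"dy":0,"dz":0.1,"ax":0,"ay":0,"az":0,"gripper":0}
    - {"dx":0,"dy":0,"dz":0,"ax":0,"ay":0,"az":0,"gripper":0}
    - {"dx":0,"dy":0,"dz":0,"ax":0,"ay":0,"az":0,"gripper":0}
    - {"dx":0,"dy":0,"dz":0,"ax":0,"ay":0,"az":0,"gripper":0}

```text
clock: 51.8
eef_pos: [583.8, 68.7, 266.6]
tool_rot: [3.14, -0.001, 1.467]
force: [-0.6, 0.5, -1.4]
width: 12.7
gripper_force: 60.8
```

Run:
```python
from h import *
go(583.8,68.2,196.4,84)
```

```text
yaw -0.1: az 0.0008 x1 | total tool mm [-0.5  0.1 70.2] scaled [-1.70e-03  2.00e-04  2.34e-01] rows 2 each [-9.00e-04  1.00e-04  1.17e-01]
```

step_arm:
  plan:
    - {"dx":-0.002,"dy":0,"dz":0.08,"ax":0,"ay":0,"az":0,"gripper":0}
    - {"dx":0,"dy":0,"dz":0.08,"ax":0,"ay":0,"az":0,"gripper":0}
    - {"dx":0,"dy":0,"dz":0.05,"ax":0,"ay":0,"az":0,"gripper":0}
    - {"dx":0,"dy":0,"dz":0.0225,"ax":0,"ay":0,"az":0,"gripper":0}
    - {"dx":0,"dy":0,"dz":0,"ax":0,"ay":0,"az":0,"gripper":0}
    - {"dx":0,"dy":0,"dz":0,"ax":0,"ay":0,"az":0,"gripper":0}
    - {"dx":-0.02,"dy":0,"dz":0,"ax":0,"ay":0,"az":0,"gripper":0}
    - {"dx":-0.02,"dy":0,"dz":0,"ax":0,"ay":0,"az":0,"gripper":0}
    - {"dx":-0.02,"dy":0,"dz":0,"ax":0,"ay":0,"az":0,"gripper":0}
    - {"dx":0,"dy":0,"dz":0,"ax":0,"ay":0,"az":0,"gripper":0}
    - {"dx":0,"dy":0,"dz":0,"ax":0,"ay":0,"az":0,"gripper":0}

```text
clock: 53.18
eef_pos: [581.5, 49.7, 195.7]
tool_rot: [-3.142, -0.0, 1.466]
force: [0.2, -0.5, -1.7]
width: 12.4
gripper_force: 60.8
```

step_arm:
  plan:
    - {"dx":-0.02,"dy":0,"dz":0,"ax":0,"ay":0,"az":0,"gripper":0}
    - {"dx":-0.02,"dy":0,"dz":0,"ax":0,"ay":0,"az":0,"gripper":0}
    - {"dx":-0.02,"dy":0,"dz":0,"ax":0,"ay":0,"az":0,"gripper":0}
    - {"dx":-0.003,"dy":0,"dz":0,"ax":0,"ay":0,"az":0,"gripper":0}
    - {"dx":0,"dy":0,"dz":0,"ax":0,"ay":0,"az":0,"gripper":0}
    - {"dx":0,"dy":0,"dz":0,"ax":0,"ay":0,"az":0,"gripper":0}
    - {"dx":0,"dy":0,"dz":0,"ax":0,"ay":0,"az":0,"gripper":0}

```text
clock: 54.05
eef_pos: [579.5, 31.1, 195.6]
tool_rot: [-3.142, -0.0, 1.467]
force: [0.2, -0.0, -1.1]
width: 12.4
gripper_force: 60.8
```

step_arm:
  plan:
    - {"dx":-0.005,"dy":0,"dz":0,"ax":0,"ay":0,"az":0,"gripper":0}
    - {"dx":0,"dy":0,"dz":0,"ax":0,"ay":0,"az":0,"gripper":0}
    - {"dx":0,"dy":0,"dz":0,"ax":0,"ay":0,"az":0,"gripper":0}

```text
clock: 54.42
eef_pos: [579.4, 29.3, 195.7]
tool_rot: [3.142, -0.0, 1.466]
force: [-0.1, -0.1, -1.4]
width: 12.9
gripper_force: 60.8
```

step_arm:
  plan:
    - {"dx":-0.004,"dy":0,"dz":0,"ax":0,"ay":0,"az":0,"gripper":0}
    - {"dx":0,"dy":0,"dz":0,"ax":0,"ay":0,"az":0,"gripper":0}
    - {"dx":0,"dy":0,"dz":0,"ax":0,"ay":0,"az":0,"gripper":0}

```text
clock: 54.8
eef_pos: [579.2, 28.1, 195.7]
tool_rot: [-3.142, -0.0, 1.466]
force: [-0.1, -0.9, -2.2]
width: 12.7
gripper_force: 60.8
```

step_arm:
  plan:
    - {"dx":-0.004,"dy":0,"dz":0,"ax":0,"ay":0,"az":0,"gripper":0}
    - {"dx":0,"dy":0,"dz":0,"ax":0,"ay":0,"az":0,"gripper":0}
    - {"dx":0,"dy":0,"dz":0,"ax":0,"ay":0,"az":0,"gripper":0}

```text
clock: 55.18
eef_pos: [579.1, 27.0, 195.7]
tool_rot: [-3.142, -0.0, 1.466]
force: [0.2, 0.3, -1.7]
width: 12.4
gripper_force: 60.8
```

step_arm:
  plan:
    - {"dx":-0.004,"dy":0,"dz":0,"ax":0,"ay":0,"az":0,"gripper":0}
    - {"dx":0,"dy":0,"dz":0,"ax":0,"ay":0,"az":0,"gripper":0}
    - {"dx":0,"dy":0,"dz":0,"ax":0,"ay":0,"az":0,"gripper":0}

```text
clock: 55.55
eef_pos: [579.0, 26.4, 195.6]
tool_rot: [-3.141, -0.001, 1.467]
force: [0.3, 2.8, -1.5]
width: 12.6
gripper_force: 60.8
```

step_arm:
  plan:
    - {"dx":0.009,"dy":0,"dz":0,"ax":0,"ay":0,"az":0,"gripper":0}
    - {"dx":0,"dy":0,"dz":0,"ax":0,"ay":0,"az":0,"gripper":0}
    - {"dx":0,"dy":0,"dz":0.012,"ax":0,"ay":0,"az":0,"gripper":0}
    - {"dx":0,"dy":0,"dz":0.01,"ax":0,"ay":0,"az":0,"gripper":0}
    - {"dx":0,"dy":0,"dz":0,"ax":0,"ay":0,"az":0,"gripper":0}
    - {"dx":0,"dy":0,"dz":0,"ax":0,"ay":0,"az":0,"gripper":0}

```text
clock: 56.3
eef_pos: [579.3, 28.3, 189.0]
tool_rot: [-3.142, 0.0, 1.466]
force: [-0.9, 0.0, -1.8]
width: 12.7
gripper_force: 60.8
```

step_arm:
  plan:
    - {"dx":0,"dy":0,"dz":0.009,"ax":0,"ay":0,"az":0,"gripper":0}
    - {"dx":0,"dy":0,"dz":0.001,"ax":0,"ay":0,"az":0,"gripper":0}
    - {"dx":0,"dy":0,"dz":0,"ax":0,"ay":0,"az":0,"gripper":0}
    - {"dx":0,"dy":0,"dz":0,"ax":0,"ay":0,"az":0,"gripper":0}

```text
clock: 56.8
eef_pos: [579.2, 28.4, 186.1]
tool_rot: [-3.142, 0.0, 1.466]
force: [0.4, -0.6, -1.4]
width: 12.8
gripper_force: 60.8
```

step_arm:
  plan:
    - {"dx":0,"dy":0,"dz":0,"ax":0,"ay":0,"az":0,"gripper":0.3}
    - {"dx":0,"dy":0,"dz":0,"ax":0,"ay":0,"az":0,"gripper":0.4}
    - {"dx":0,"dy":0,"dz":0,"ax":0,"ay":0,"az":0,"gripper":0.4}
    - {"dx":0,"dy":0,"dz":0,"ax":0,"ay":0,"az":0,"gripper":0.4}
    - {"dx":0,"dy":0,"dz":-0.07,"ax":0,"ay":0,"az":0,"gripper":0.4}
    - {"dx":0,"dy":0,"dz":-0.08,"ax":0,"ay":0,"az":0,"gripper":0.4}
    - {"dx":0,"dy":0,"dz":-0.08,"ax":0,"ay":0,"az":-0.111,"gripper":0.4}
    - {"dx":0,"dy":0,"dz":0,"ax":0,"ay":0,"az":-0.111,"gripper":0.4}
    - {"dx":0,"dy":0,"dz":0,"ax":0,"ay":0,"az":-0.111,"gripper":0.4}
    - {"dx":-0.058,"dy":0.109,"dz":0,"ax":0,"ay":0,"az":0,"gripper":0.4}
    - {"dx":-0.058,"dy":0.1087,"dz":0,"ax":0,"ay":0,"az":0,"gripper":0.4}
    - {"dx":0,"dy":0,"dz":0,"ax":0,"ay":0,"az":0,"gripper":0.4}
    - {"dx":0,"dy":0,"dz":0,"ax":0,"ay":0,"az":0,"gripper":0.4}
    - {"dx":0,"dy":0,"dz":0,"ax":0,"ay":0,"az":0,"gripper":0.4}

```text
clock: 58.55
eef_pos: [652.1, 23.3, 255.1]
tool_rot: [-3.141, -0.001, 1.989]
force: [-0.1, -0.4, 0.1]
width: 33.9
gripper_force: 0.0
```

Run:
```python
from h import *
go(653.2,23.2,196,114)
cas([('hung',579,30,62),('pos240',609,-36,62),('pos300',682,-43,62)])
P=cloud(load('scene')).reshape(-1,3);k=P[(np.hypot(P[:,0]-652,P[:,1]-23)<35)&(P[:,2]>198)&(P[:,2]<210)];print(len(k),cv2.minAreaRect(k[:,:2].astype(np.float32)))
```

```text
yaw 0.0: az -0.0002 x1 | total tool mm [-0.5  0.9 59.1] scaled [-0.0018  0.0031  0.1971] rows 1 each [-0.0018  0.0031  0.1971]
top hung none 0
top pos240 none 0
top pos300 none 0
scene hung 58 [576.1  29.4] [15.4 23.1] 5.8 top 185.3
scene pos240 69 [608.1 -38.8] [14.6 24.5] 65.7 top 184.9
scene pos300 59 [682.1 -46. ] [24.1 13.6] 23.9 top 185.6
115 ((650.3418579101562, 22.22528839111328), (17.06081199645996, 54.61723327636719), 24.4353084564209)
```

All three are hung. Third click.

step_arm:
  plan:
    - {"dx":-0.001,"dy":0.002,"dz":0.08,"ax":0,"ay":0,"az":0,"gripper":0.4}
    - {"dx":0,"dy":0,"dz":0.08,"ax":0,"ay":0,"az":0,"gripper":0.4}
    - {"dx":0,"dy":0,"dz":0.037,"ax":0,"ay":0,"az":0,"gripper":0.4}
    - {"dx":0,"dy":0,"dz":0,"ax":0,"ay":0,"az":0,"gripper":0.4}
    - {"dx":0,"dy":0,"dz":0,"ax":0,"ay":0,"az":0,"gripper":0.4}
    - {"dx":0,"dy":0,"dz":0,"ax":0,"ay":0,"az":0,"gripper":0}
    - {"dx":0,"dy":0,"dz":0,"ax":0,"ay":0,"az":0,"gripper":0}
    - {"dx":0,"dy":0,"dz":0,"ax":0,"ay":0,"az":0,"gripper":0}
    - {"dx":0,"dy":0,"dz":0,"ax":0,"ay":0,"az":0,"gripper":0}
    - {"dx":0,"dy":0,"dz":0,"ax":0,"ay":0,"az":0,"gripper":0}

```text
clock: 59.9
eef_pos: [654.0, 22.9, 197.2]
tool_rot: [3.141, 0.0, 1.989]
force: [-2.2, -0.3, 6.0]
width: 15.0
gripper_force: 60.8
```

step_arm:
  plan:
    - {"dx":0,"dy":0,"dz":0,"ax":0,"ay":0,"az":-0.03,"gripper":0}
    - {"dx":0,"dy":0,"dz":0,"ax":0,"ay":0,"az":-0.05,"gripper":0}
    - {"dx":0,"dy":0,"dz":0,"ax":0,"ay":0,"az":-0.06,"gripper":0}
    - {"dx":0,"dy":0,"dz":0,"ax":0,"ay":0,"az":-0.06,"gripper":0}
    - {"dx":0,"dy":0,"dz":0,"ax":0,"ay":0,"az":-0.06,"gripper":0}
    - {"dx":0,"dy":0,"dz":0,"ax":0,"ay":0,"az":-0.06,"gripper":0}
    - {"dx":0,"dy":0,"dz":0,"ax":0,"ay":0,"az":-0.06,"gripper":0}
    - {"dx":0,"dy":0,"dz":0,"ax":0,"ay":0,"az":-0.06,"gripper":0}
    - {"dx":0,"dy":0,"dz":0,"ax":0,"ay":0,"az":-0.06,"gripper":0}
    - {"dx":0,"dy":0,"dz":0,"ax":0,"ay":0,"az":-0.06,"gripper":0}
    - {"dx":0,"dy":0,"dz":0,"ax":0,"ay":0,"az":-0.05,"gripper":0}
    - {"dx":0,"dy":0,"dz":0,"ax":0,"ay":0,"az":-0.04,"gripper":0}
    - {"dx":0,"dy":0,"dz":0,"ax":0,"ay":0,"az":-0.017,"gripper":0}
    - {"dx":0,"dy":0,"dz":0,"ax":0,"ay":0,"az":0,"gripper":0}
    - {"dx":0,"dy":0,"dz":0,"ax":0,"ay":0,"az":0,"gripper":0}
    - {"dx":0,"dy":0,"dz":0,"ax":0,"ay":0,"az":0,"gripper":0}

```text
clock: 61.9
eef_pos: [654.5, 23.6, 197.1]
tool_rot: [3.141, 0.002, 3.037]
force: [-0.8, 0.4, 5.4]
width: 15.2
gripper_force: 60.8
```

step_arm:
  plan:
    - {"dx":0,"dy":0,"dz":0,"ax":0,"ay":0,"az":0,"gripper":0.4}
    - {"dx":0,"dy":0,"dz":0,"ax":0,"ay":0,"az":0,"gripper":0.4}
    - {"dx":0,"dy":0,"dz":0,"ax":0,"ay":0,"az":0,"gripper":0.4}
    - {"dx":0,"dy":0,"dz":0,"ax":0,"ay":0,"az":0,"gripper":0.4}
    - {"dx":0,"dy":0,"dz":-0.1,"ax":0,"ay":0,"az":0,"gripper":0.4}
    - {"dx":0,"dy":0,"dz":-0.12,"ax":0,"ay":0,"az":0,"gripper":0.4}
    - {"dx":0,"dy":0,"dz":0,"ax":0,"ay":0,"az":0,"gripper":0.4}
    - {"dx":0,"dy":0,"dz":0,"ax":0,"ay":0,"az":0,"gripper":0.4}
    - {"dx":0,"dy":0,"dz":0,"ax":0,"ay":0,"az":0,"gripper":0.4}

```text
clock: 63.02
eef_pos: [652.9, 23.1, 260.6]
tool_rot: [-3.141, -0.003, 3.037]
force: [0.6, 0.0, 0.8]
width: 34.0
gripper_force: 0.0
```

Run:
```python
from h import *
go(619.2,-139.3,260,174)
cas([('pos240',609,-36,62),('pos300',682,-43,62),('pos0',724,15,62)])
P=cloud(load('scene')).reshape(-1,3);k=P[(np.hypot(P[:,0]-652,P[:,1]-23)<35)&(P[:,2]>198)&(P[:,2]<210)];print(len(k),cv2.minAreaRect(k[:,:2].astype(np.float32)))
k=P[(np.hypot(P[:,0]-618,P[:,1]+140)<32)&(P[:,2]>175)&(P[:,2]<195)];print(len(k),cv2.minAreaRect(k[:,:2].astype(np.float32)))
a=load('scene');t=cv2.cvtColor(a['color'],cv2.COLOR_RGB2BGR)
cv2.imwrite('pics/c9.png',cv2.resize(t[140:280,270:430],None,fx=4,fy=4,interpolation=cv2.INTER_CUBIC))
```

```text
yaw -0.0: az 0.0001 x1 | total tool mm [  16.6 -165.     0.6] scaled [ 0.0552 -0.55    0.002 ] rows 3 each [ 0.0184 -0.1833  0.0007]
top pos240 none 0
top pos300 none 0
top pos0 none 0
scene pos240 67 [607.4 -38.1] [15.2 22. ] 54.6 top 184.9
scene pos300 59 [683.1 -44.6] [25.7 14.7] 27.1 top 185.2
scene pos0 59 [725.5  14.3] [24.  14.1] 84.7 top 185.1
118 ((650.358642578125, 22.14682960510254), (18.15454864501953, 54.861236572265625), 85.41474914550781)
97 ((618.0988159179688, -139.68148803710938), (11.82220458984375, 35.48459243774414), 81.6019287109375)
```

View pics/c9.png

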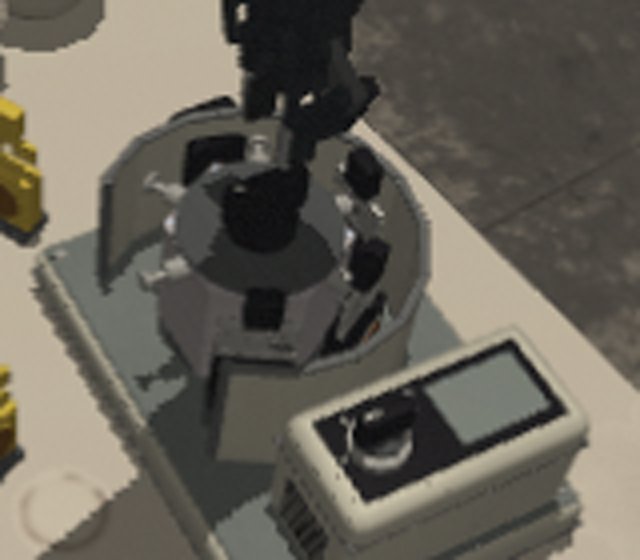

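The loaded drum shows blocks at crop (265,308), (368,262) and (362,170), all inside the shroud. A bare pin is at the opening (160,275), and the key is at (385,420). On to the key.

step_arm:
  plan:
    - {"dx":0.01,"dy":-0.1,"dz":0,"ax":0,"ay":0,"az":0,"gripper":0.4}
    - {"dx":0.0147,"dy":-0.17,"dz":0,"ax":0,"ay":0,"az":0,"gripper":0.4}
    - {"dx":0.015,"dy":-0.17,"dz":0,"ax":0,"ay":0,"az":0,"gripper":0.4}
    - {"dx":0.01,"dy":-0.108,"dz":0,"ax":0,"ay":0,"az":0,"gripper":0.4}
    - {"dx":0,"dy":0,"dz":0.1,"ax":0,"ay":0,"az":0,"gripper":0.4}
    - {"dx":0,"dy":0,"dz":0.07,"ax":0,"ay":0,"az":0,"gripper":0.4}
    - {"dx":0,"dy":0,"dz":0,"ax":0,"ay":0,"az":0,"gripper":0.4}
    - {"dx":0,"dy":0,"dz":0,"ax":0,"ay":0,"az":0,"gripper":0.4}
    - {"dx":0,"dy":0,"dz":0,"ax":0,"ay":0,"az":0,"gripper":0.4}

```text
clock: 64.25
eef_pos: [622.5, -138.8, 212.0]
tool_rot: [-3.141, 0.002, 3.037]
force: [0.9, 0.2, 0.2]
width: 34.5
gripper_force: 0.0
```

Run:
```python
from h import *
go(620.9,-138.8,182.5,174)
a=grab('scene');t=cv2.cvtColor(a['color'],cv2.COLOR_RGB2BGR)
cv2.imwrite('pics/c10.png',cv2.resize(t[180:290,310:430],None,fx=5,fy=5,interpolation=cv2.INTER_CUBIC))
```

```text
yaw -0.0: az 0.0002 x1 | total tool mm [ 1.6 -0.1 29.5] scaled [ 0.0052 -0.0005  0.0984] rows 1 each [ 0.0052 -0.0005  0.0984]
```

View pics/c10.png

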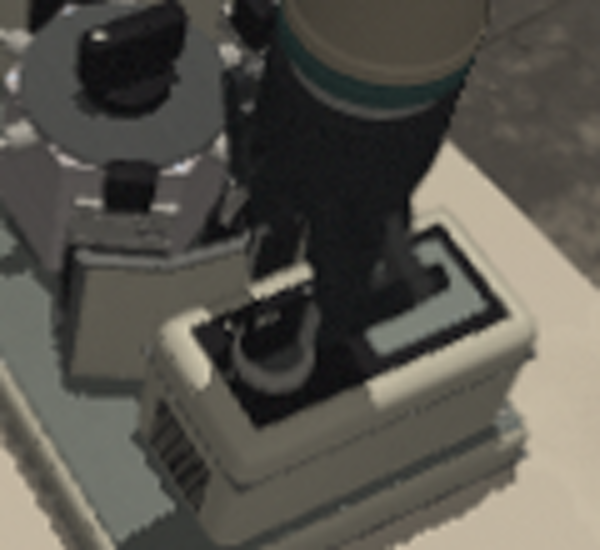

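The gripper stands above the key (crop 275,335) with clearance on both sides. Descending and gripping.

step_arm:
  plan:
    - {"dx":0.005,"dy":0,"dz":0.05,"ax":0,"ay":0,"az":0,"gripper":0.4}
    - {"dx":0,"dy":0,"dz":0.045,"ax":0,"ay":0,"az":0,"gripper":0.4}
    - {"dx":0,"dy":0,"dz":0,"ax":0,"ay":0,"az":0,"gripper":0.4}
    - {"dx":0,"dy":0,"dz":0,"ax":0,"ay":0,"az":0,"gripper":0.4}
    - {"dx":0,"dy":0,"dz":0,"ax":0,"ay":0,"az":0,"gripper":0}
    - {"dx":0,"dy":0,"dz":0,"ax":0,"ay":0,"az":0,"gripper":0}
    - {"dx":0,"dy":0,"dz":0,"ax":0,"ay":0,"az":0,"gripper":0}
    - {"dx":0,"dy":0,"dz":0,"ax":0,"ay":0,"az":0,"gripper":0}
    - {"dx":0,"dy":0,"dz":0,"ax":0,"ay":0,"az":0,"gripper":0}
    - {"dx":0,"dy":0,"dz":0,"ax":0,"ay":0,"az":0,"gripper":0}

```text
clock: 65.55
eef_pos: [620.7, -137.8, 183.1]
tool_rot: [3.14, 0.001, 3.038]
force: [-1.3, 2.5, 5.1]
width: 10.4
gripper_force: 61.4
```

step_arm:
  plan:
    - {"dx":0,"dy":-0.003,"dz":0,"ax":0,"ay":0,"az":0.04,"gripper":0}
    - {"dx":0,"dy":0,"dz":0,"ax":0,"ay":0,"az":0.06,"gripper":0}
    - {"dx":0,"dy":0,"dz":0,"ax":0,"ay":0,"az":0.06,"gripper":0}
    - {"dx":0,"dy":0,"dz":0,"ax":0,"ay":0,"az":0.06,"gripper":0}
    - {"dx":0,"dy":0,"dz":0,"ax":0,"ay":0,"az":0.06,"gripper":0}
    - {"dx":0,"dy":0,"dz":0,"ax":0,"ay":0,"az":0.06,"gripper":0}
    - {"dx":0,"dy":0,"dz":0,"ax":0,"ay":0,"az":0.06,"gripper":0}
    - {"dx":0,"dy":0,"dz":0,"ax":0,"ay":0,"az":0.06,"gripper":0}
    - {"dx":0,"dy":0,"dz":0,"ax":0,"ay":0,"az":0.06,"gripper":0}
    - {"dx":0,"dy":0,"dz":0,"ax":0,"ay":0,"az":0.06,"gripper":0}
    - {"dx":0,"dy":0,"dz":0,"ax":0,"ay":0,"az":0.06,"gripper":0}
    - {"dx":0,"dy":0,"dz":0,"ax":0,"ay":0,"az":0.06,"gripper":0}
    - {"dx":0,"dy":0,"dz":0,"ax":0,"ay":0,"az":0.04,"gripper":0}
    - {"dx":0,"dy":0,"dz":0,"ax":0,"ay":0,"az":0.02,"gripper":0}
    - {"dx":0,"dy":0,"dz":0,"ax":0,"ay":0,"az":0,"gripper":0}
    - {"dx":0,"dy":0,"dz":0,"ax":0,"ay":0,"az":0,"gripper":0}

```text
clock: 67.55
eef_pos: [620.4, -138.0, 183.1]
tool_rot: [3.141, -0.002, 1.845]
force: [0.1, 4.1, 6.0]
width: 11.2
gripper_force: 61.6
```

Run:
```python
from h import *
s=ctrl.read_state();print(np.degrees(s['tool_rot'][2]),s['torque'],s['force'])
```

```text
105.69445618119907 [1.0053354  0.29127626 0.04474398] [0.12414949 4.13375893 5.98836629]
```

step_arm:
  plan:
    - {"dx":0,"dy":0,"dz":0,"ax":0,"ay":0,"az":0.02,"gripper":0}
    - {"dx":0,"dy":0,"dz":0,"ax":0,"ay":0,"az":0.02,"gripper":0}
    - {"dx":0,"dy":0,"dz":0,"ax":0,"ay":0,"az":0,"gripper":0}
    - {"dx":0,"dy":0,"dz":0,"ax":0,"ay":0,"az":0,"gripper":0}

```text
clock: 68.05
eef_pos: [620.3, -138.1, 183.0]
tool_rot: [3.141, -0.002, 1.783]
force: [-1.2, 4.6, 5.1]
width: 10.9
gripper_force: 61.8
```

Run:
```python
from h import *
s=ctrl.read_state();print(np.degrees(s['tool_rot'][2]),s['torque'],s['force'])
```

```text
102.17748046810433 [0.99721462 0.29326376 0.43982126] [-1.23680667  4.6138303   5.08564878]
```

The torque jumped to 0.44 N m, so the key is at its stop. Releasing it wide, then lifting clear.

step_arm:
  plan:
    - {"dx":0,"dy":0,"dz":0,"ax":0,"ay":0,"az":0,"gripper":0.9}
    - {"dx":0,"dy":0,"dz":0,"ax":0,"ay":0,"az":0,"gripper":0.9}
    - {"dx":0,"dy":0,"dz":0,"ax":0,"ay":0,"az":0,"gripper":0.9}
    - {"dx":0,"dy":0,"dz":0,"ax":0,"ay":0,"az":0,"gripper":0.9}
    - {"dx":0,"dy":0,"dz":0,"ax":0,"ay":0,"az":0,"gripper":0.9}
    - {"dx":0,"dy":0,"dz":0,"ax":0,"ay":0,"az":0,"gripper":0.9}
    - {"dx":0,"dy":0,"dz":-0.1,"ax":0,"ay":0,"az":0,"gripper":0.9}
    - {"dx":0,"dy":0,"dz":-0.15,"ax":0,"ay":0,"az":0,"gripper":0.9}
    - {"dx":0,"dy":0,"dz":-0.15,"ax":0,"ay":0,"az":0,"gripper":0.9}
    - {"dx":-0.1,"dy":-0.1,"dz":0,"ax":0,"ay":0,"az":0,"gripper":0.9}
    - {"dx":-0.1,"dy":-0.15,"dz":0,"ax":0,"ay":0,"az":0,"gripper":0.9}
    - {"dx":0,"dy":-0.15,"dz":0,"ax":0,"ay":0,"az":0,"gripper":0.9}
    - {"dx":0,"dy":0,"dz":0,"ax":0,"ay":0,"az":0,"gripper":0.9}
    - {"dx":0,"dy":0,"dz":0,"ax":0,"ay":0,"az":0,"gripper":0.9}
    - {"dx":0,"dy":0,"dz":0,"ax":0,"ay":0,"az":0,"gripper":0.9}

```text
clock: 69.92
eef_pos: [516.5, -222.4, 302.4]
tool_rot: [3.141, 0.0, 1.782]
force: [-0.5, 0.4, -0.2]
width: 76.9
gripper_force: 0.0
```

Run:
```python
from h import *
cas([('old',373,-263,3),('pos240',609,-36,62),('pos300',682,-43,62),('pos0',724,15,62)])
for n in('scene','top'):
    P=cloud(load(n)).reshape(-1,3)
    for c,z in(((652,23),198),((619,-139.5),175)):
        k=P[(np.hypot(P[:,0]-c[0],P[:,1]-c[1])<30)&(P[:,2]>z)&(P[:,2]<z+18)];print(n,len(k),cv2.minAreaRect(k[:,:2].astype(np.float32)) if len(k) else '')
a=load('scene');cv2.imwrite('pics/c11.png',cv2.cvtColor(a['color'],cv2.COLOR_RGB2BGR))
```

```text
top old 51 [ 373.8 -261.7] [12.8 23.6] 1.2 top 127.0
top pos240 56 [609.1 -37.2] [14.  24.4] 51.3 top 186.2
top pos300 56 [683.9 -44.8] [23.8 15. ] 20.1 top 184.9
top pos0 55 [726.2  15.5] [23.2 14.4] 79.3 top 185.8
scene old 85 [ 373.6 -263.7] [23.6 13.2] 84.4 top 126.3
scene pos240 67 [607.5 -37.4] [15.7 22. ] 55.7 top 184.7
scene pos300 none 0
scene pos0 35 [721.9  17.1] [20.1 12.3] 47.2 top 185.6
scene 128 ((651.0953979492188, 22.644512176513672), (17.796524047851562, 55.0683708190918), 84.94805908203125)
scene 0 
top 125 ((651.97119140625, 23.36213493347168), (15.686044692993164, 54.90271759033203), 82.62108612060547)
top 73 ((618.888427734375, -138.8884735107422), (11.942057609558105, 35.49418258666992), 84.76400756835938)
```

View pics/c11.png

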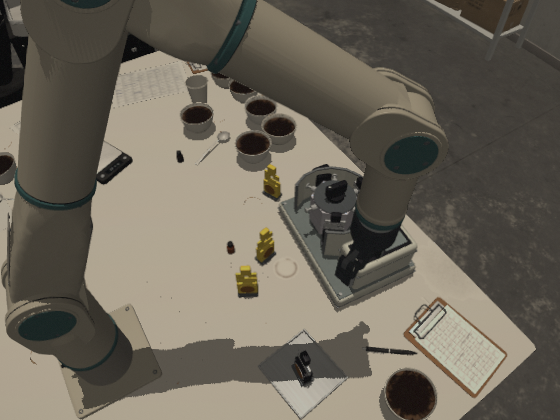

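The final view shows the old cassette upright in the tray at (303,370), the table clear of black cassettes, and the yellow look-alikes, bowls, spoon and vials in place. The key is back at rest: it measures -5° in the top view, along the meter's x.

```bash
python3 -c "
from cell import ctrl
print(ctrl.finish_job())"
```

```text
the job is handed in; nothing more can be done
None
```

I've handed the job in at about 70 s on the robot's clock: the old cassette stands upright in the middle of the tray, all three sample cassettes hang inside the shroud with an empty pin at the opening, and the start key was turned to its stop and is back at rest.

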